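# Fetch the spare feed gear from behind the straw tubs

### The arm

A 6-joint arm with a two-finger parallel gripper is mounted at the origin on the work surface. World frame = base frame: x ahead of the robot, y to its left, z up, the work surface at z = 0. Lengths are in m, angles in rad, forces in N, time in s.
With the tool pointing down it reaches from about 0.25 to 0.725 m from the base axis. Payload 4 kg.
Tool frame: the origin (TCP) lies midway between the tips of the shut fingers; the grasp point (between the pads) lies 19 mm behind it; z points along the fingers, y is the line along which they close (so a half turn about z gives the same grasp; the last joint's range is limited). The gripper opens to 85 mm and grips with 20 to 120 N. Pads are 22 mm wide; open, the fingers measure 114 mm over their backs; the gripper's body (76 mm by 85 mm) begins 54 mm behind the grasp point. The pads swing forward as they close: fully open they stand 13 mm farther back than shut.
Start: joints at [0, 0.241, 0.005, 1.335, 0, 1.571], TCP at [0.5, -0, 0.231] pointing down, gripper open.
Joint ranges: [-2.72, 2.72], [-1.05, 1.87], [-1.09, 1.28], [-1.99, 2.15], [-1.42, 1.44], [-3.14, 3.14]. Speed limits (rad/s): [2.79, 2.79, 3.14, 3.14, 3.14, 3.14].

### API

Orientations are given as a unit quaternion [x, y, z, w].
In Python, from workcell import bot, camera, job_done gives the robot as it stands.
- The arm moves only by the tool carry_out, never from a script. Its argument "plan" is a list of rows, each an object of numbers: "dx", "dy", "dz": the shift along the tool's x, y, z in mm; "twist": the turn about the tool's z in degrees; "fingers": the closure, from -1 (fully open) to 1 (shut). In form: [{"dx": .., "dy": .., "dz": .., "twist": .., "fingers": ..}, ...]. A call has exactly 5 rows; each row is the pose to reach, as a shift and turn from the pose commanded when the call began, along the tool's axes at that moment; what a row does not reach only later rows make up. A row lasts 1/12 s, in which the tool goes at most 41.7 mm and 7.16 degrees, less where a joint would pass 70% of its speed; a pose out of reach is approached as far as the arm can. A call with a gripper value outside its range is refused whole. The fingers move at their own pace and stop on an object; the grip force is fixed at half the most. Time passes only in rows, so rows that repeat a pose let the fingers close, or fill a call up. It gives the time, the measured TCP pose, the force, the opening and the grip force at its end, in the units of the state.
- bot.get_obs(): the state, without advancing time (a new reading comes with each control period).
- camera(name): name is "scene" or "side" or "wrist"; returns a dict with "image" (400x640x3 uint8, red, green, blue), "intrinsics" (3x3 intrinsics, pixels), "distortion" ([k1, k2, p1, p2, k3] as OpenCV has them; the pictures are not rectified), "eye" and "attitude" of the camera in the world. Camera axes: x right, y down, z forward; pixel columns grow to the right and rows downward; lengths in m; the calibration is good to about 2 mm. A picture is of the moment at which its call begins. There is no depth.
- job_done(): hands the job in; it is judged then, once.
The state is a dict: "clock": time; "joint_pos": joint angles; "joint_vel": joint speeds; "tau": joint torques, N m; "eef_pos": TCP position; "tool_rot": TCP orientation; "ft_force": force on the tool from outside, world axes, zero at the start; "ft_torque": the same for the moment, N m; "grip_width": finger opening in m; "grasp_force": force on a finger pad.
Only numpy, scipy, OpenCV 4.12 (cv2) and the standard library are available. Lean on these libraries where they do the work, as an engineer would, in place of code of your own. Each camera call takes 0.05 s, during which the arm holds its last target. There are 200 camera calls.

### The job

Clear all three straw tubs out of the grey caddy into the blue side tray; only then lift out the grey gear from among their places and slip it over the pin of the yellow stand so that it lies flat on the base. With the gear on its stand, put every tub back on the pad of its own colour, centred so that it stands wholly on the pad. Keep the tubs upright throughout and leave the orange gear alone.

Things in the scene. Friction and masses are not known exactly. Their poses are not given: they have to be found in the camera images.
- green_tub: green straw tub: upright round tub with a green base, packed with green-and-white striped paper straws, rigid as one piece; a plain cylinder 56 mm across and 120 mm tall, about 0.16 kg; loose. Origin at the centre of its underside, z up. At the start it stands on the green pad.
- green_pad: green square pad, 80 x 80 mm, 3 mm thick, fixed on the caddy's 8 mm floor, so its top is 11 mm above the bench; the home of the green tub. Origin at the centre of its underside. At the start its rim shows round the tub.
- red_tub: red straw tub: upright round tub with a red base, packed with red-and-white striped paper straws, rigid as one piece; a plain cylinder 56 mm across and 120 mm tall, about 0.16 kg; loose. Origin at the centre of its underside, z up. At the start it stands on the red pad.
- red_pad: red square pad, 80 x 80 mm, 3 mm thick, fixed on the caddy's 8 mm floor, so its top is 11 mm above the bench; the home of the red tub. Origin at the centre of its underside. At the start its rim shows round the tub.
- blue_tub: blue straw tub: upright round tub with a blue base, packed with blue-and-white striped paper straws, rigid as one piece; a plain cylinder 56 mm across and 120 mm tall, about 0.16 kg; loose. Origin at the centre of its underside, z up. At the start it stands on the blue pad.
- blue_pad: blue square pad, 80 x 80 mm, 3 mm thick, fixed on the caddy's 8 mm floor, so its top is 11 mm above the bench; the home of the blue tub. Origin at the centre of its underside. At the start its rim shows round the tub.
- grey_gear: grey feed gear lying flat: 53 mm across, 36 mm tall, bore 24 mm, 0.15 kg, loose. Origin: centre of its underside. Starts on the grey caddy floor, 8 mm up, between the tubs, whose centres are about 82 mm from its own: one in front (-x), one at each side (+y, -y). The caddy (turned up to 9 degrees, as the pads are) has a back wall 40 mm high, 75 mm behind the gear (+x).
- gear_stand: gear stand: fixed yellow square base 110 x 110 mm, 12 mm thick, with an upright dark steel pin at its centre, 8 mm in diameter, its tip 44 mm above the bench. Origin at the centre of the base's underside, on the pin's axis. A gear slipped over the pin lies flat on the base, its underside 12 mm above the bench.
- side_tray: side tray: fixed shallow blue tray 300 mm (its x axis) x 124 mm (its y axis), walls 4 mm thick and 12 mm high, floor 4 mm thick; room for the three tubs in a row along x, for instance 88 mm apart. Origin at the centre of its underside.
- orange_gear: orange gear: a worn gear, same shape and size as the grey one (53 mm across, 36 mm tall), lying loose on the bare bench at the robot's side of the caddy; to be left alone. Origin at the centre of its underside.

How it is judged:
On the way, in this order (a step that is already met when the one before it is completed fails the run):
1. all three tubs stand upright in the side tray while the grey gear still lies where it was (within 20 mm) (x of green_tub in the frame of side_tray between -0.126 and 0.126 m and y of green_tub in the frame of side_tray between -0.038 and 0.038 m and z of each of green_tub, red_tub, blue_tub in the frame of side_tray below 0.009 m and angle between each of green_tub, red_tub, blue_tub's own z axis and vertical below 0.1 rad and linear speed of each of green_tub, red_tub, blue_tub below 0.02 m/s and x of red_tub in the frame of side_tray between -0.126 and 0.126 m and y of red_tub in the frame of side_tray between -0.038 and 0.038 m and x of blue_tub in the frame of side_tray between -0.126 and 0.126 m and y of blue_tub in the frame of side_tray between -0.038 and 0.038 m and distance of grey_gear from where it was at the start of the episode below 0.02 m), for 0.2 s.
2. the grey gear lies flat on the stand, over the pin, while all three tubs still stand in the side tray (horizontal distance between grey_gear and gear_stand below 0.011 m and z of grey_gear in the frame of gear_stand below 0.017 m and angle between each of grey_gear, green_tub, red_tub, blue_tub's own z axis and vertical below 0.1 rad and linear speed of each of grey_gear, green_tub, red_tub, blue_tub below 0.02 m/s and x of green_tub in the frame of side_tray between -0.126 and 0.126 m and y of green_tub in the frame of side_tray between -0.038 and 0.038 m and z of each of green_tub, red_tub, blue_tub in the frame of side_tray below 0.009 m and x of red_tub in the frame of side_tray between -0.126 and 0.126 m and y of red_tub in the frame of side_tray between -0.038 and 0.038 m and x of blue_tub in the frame of side_tray between -0.126 and 0.126 m and y of blue_tub in the frame of side_tray between -0.038 and 0.038 m), for 0.2 s.
At the end, for the whole second after the job is handed in: Each tub stands upright (within 0.1 rad) and at rest on the pad of its own colour, its centre within 12 mm of the pad's centre; the grey gear lies flat (within 0.1 rad) and at rest on the gear stand's base, over the pin, its centre within 11 mm of the pin's axis (horizontal distance between green_tub and green_pad below 0.012 m and z of green_tub in the frame of green_pad below 0.008 m and angle between each of green_tub, red_tub, blue_tub, grey_gear's own z axis and vertical below 0.1 rad and linear speed of each of green_tub, red_tub, blue_tub, grey_gear below 0.02 m/s and horizontal distance between red_tub and red_pad below 0.012 m and z of red_tub in the frame of red_pad below 0.008 m and horizontal distance between blue_tub and blue_pad below 0.012 m and z of blue_tub in the frame of blue_pad below 0.008 m and horizontal distance between grey_gear and gear_stand below 0.011 m and z of grey_gear in the frame of gear_stand below 0.017 m); the robot touches nothing.
It fails at once if a tub tips over (more than 0.5 rad) (angle between any of green_tub, red_tub, blue_tub's own z axis and vertical above 0.5 rad).
It fails at once if the orange gear is disturbed (moved more than 15 mm) (distance of orange_gear from where it was at the start of the episode above 0.015 m).
It also fails if it takes over 131 s, if anything falls off the work surface, if the arm or the gripper's body presses on something with over 40 N, if the wrist force passes 120 N, or if a joint passes its speed limit or range.

## Working session

There is one attempt and no reset: what is moved stays moved. The work goes in short steps, Python scripts to look and compute and a tool call to move; the robot and the scene stay as the last step left them, time stands still between calls to the robot, and variables do not carry over. Pictures are saved under pics/ and viewed, at most 14 in all, crops included, and the job is handed in when it is done.

Besides the shell and the picture viewer there is one more tool, called after "Emit:" as name(argument=value, ...) on one line, values as JSON. carry_out: Moves the arm, as the interface text tells. Its arguments: {"type":"object","properties":{"plan":{"type":"array","items":{"type":"object","properties":{"dx":{"type":"number"},"dy":{"type":"number"},"dz":{"type":"number"},"twist":{"type":"number"},"fingers":{"type":"number"}}}}},"required":["plan"]}

```bash
ls; mkdir -p pics; python3 - <<'E'
from workcell import bot, camera
import cv2,pickle
d={}
for n in ["scene","side","wrist"]:
    c=camera(n); d[n]=c; cv2.imwrite(f"pics/{n}0.png",c["image"][:,:,::-1])
    print(n,c["intrinsics"],c["distortion"],c["eye"],c["attitude"])
pickle.dump(d,open("d0.pkl","wb"))
o=bot.get_obs();print(o)
E
```

```text
pics
scene [[390.03214893   0.         327.22988759]
 [  0.         390.03214893 201.61249004]
 [  0.           0.           1.        ]] [-0.08058238  0.          0.          0.          0.        ] [0.82960368 0.22343817 0.72759897] [ 0.47113404  0.84014761 -0.23483231 -0.13053159]
side [[436.55095995   0.         325.72206892]
 [  0.         436.55095995 194.03980839]
 [  0.           0.           1.        ]] [0.00115673 0.         0.         0.         0.        ] [ 0.19176426 -0.57596847  0.65888148] [ 0.89638012 -0.19100243  0.09570916 -0.38840766]
wrist [[345.95700366   0.         322.19611497]
 [  0.         345.95700366 198.03050029]
 [  0.           0.           1.        ]] [-0.06430636  0.          0.          0.          0.        ] [0.49942311 0.07236401 0.37263913] [ 9.89623548e-01  4.20443140e-04 -1.22051082e-03  1.43678693e-01]
{'clock': 0.15, 'joint_pos': array([9.62058101e-06, 2.41242863e-01, 4.00913938e-03, 1.33516779e+00,
       1.99618207e-05, 1.57079297e+00]), 'joint_vel': array([ 0.00044925, -0.00328999,  0.00520676, -0.00069997,  0.00061658,
       -0.00141783]), 'tau': array([-1.62746033e-03, -3.72633219e+01,  2.52638429e+01,  1.23480460e-02,
       -1.30651040e-05,  1.49362950e-05]), 'eef_pos': array([4.99521758e-01, 1.08641021e-05, 2.30606607e-01]), 'tool_rot': array([ 7.07101972e-01,  7.07111135e-01, -5.60463074e-04, -5.74574652e-04]), 'ft_force': array([-1.21170704,  0.56783055, -0.13929745]), 'ft_torque': array([ 0.05317972, -0.00199347,  0.00375259]), 'grasp_force': 0.0, 'grip_width': 0.08539242909683292}
```

View pics/scene0.png

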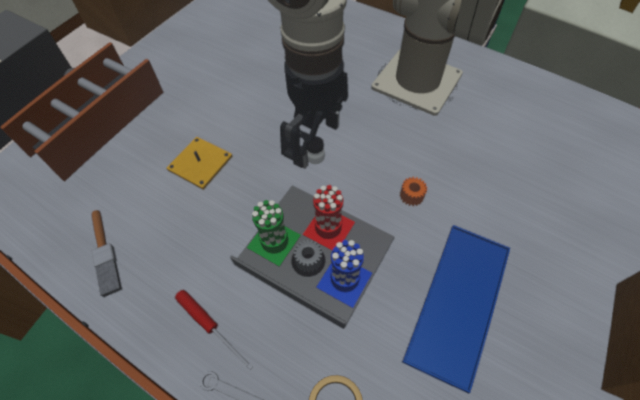

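View pics/side0.png

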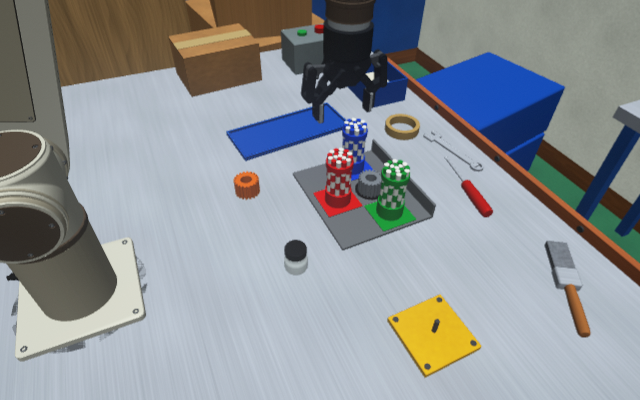

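View pics/wrist0.png

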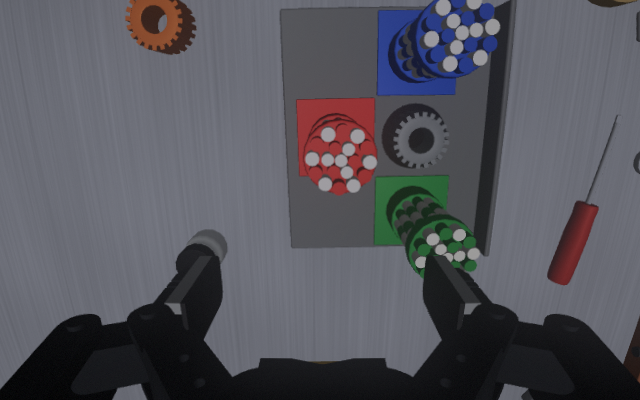

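The scene view shows the caddy with green (268,225), red (328,210) and blue (347,265) tubs. The gear is at (308,257), the tray around (457,308), the stand at (200,162) and the orange gear at (413,190). An unlisted black and white bottle stands near (315,150). The side view confirms the layout: stand (435,335), bottle (295,257). In the wrist view, image right is +x and up is +y, and the fingers close along world x.

```bash
cat > h.py <<'E'
import numpy as np, cv2
from scipy.spatial.transform import Rotation as R
def rays(c,uv):
    p=cv2.undistortPoints(np.array(uv,float).reshape(-1,1,2),c["intrinsics"],np.array(c["distortion"])).reshape(-1,2)
    d=np.c_[p,np.ones(len(p))]@R.from_quat(c["attitude"]).as_matrix().T
    return np.array(c["eye"]),d
def plane(c,uv,z):
    e,d=rays(c,uv); return (e+d*((z-e[2])/d[:,2])[:,None])[:,:2]
def meet(c1,u1,c2,u2):
    e1,d1=rays(c1,[u1]);e2,d2=rays(c2,[u2]);d1,d2=d1[0],d2[0]
    s=np.linalg.lstsq(np.c_[d1,-d2],e2-e1,rcond=None)[0]
    a,b=e1+s[0]*d1,e2+s[1]*d2; return (a+b)/2,np.linalg.norm(a-b)
HUE=dict(red=(170,6),orange=(7,15),yellow=(18,32),green=(45,80),blue=(105,130))
def mask(c,col,smin=110,vmin=40):
    h,s,v=cv2.split(cv2.cvtColor(c["image"],cv2.COLOR_RGB2HSV)); a,b=HUE[col]
    hm=(h>=a)&(h<=b) if a<b else (h>=a)|(h<=b)
    return (hm&(s>smin)&(v>vmin)).astype(np.uint8)
def box(m,x0,y0,x1,y1):
    o=np.zeros_like(m); o[y0:y1,x0:x1]=m[y0:y1,x0:x1]; return o
def big(m):
    return max(cv2.findContours(m,cv2.RETR_EXTERNAL,cv2.CHAIN_APPROX_NONE)[0],key=cv2.contourArea)
def quad(c,m,z):   # min-area rectangle of a mask cast on plane z
    p=plane(c,cv2.convexHull(big(m)).reshape(-1,2),z)
    (x,y),(w,h),a=cv2.minAreaRect((p*1000).astype(np.float32))
    return np.round([x,y,w,h,a],1)
E
python3 - <<'E'
import pickle; from h import *
d=pickle.load(open("d0.pkl","rb")); S,D,W=d["scene"],d["side"],d["wrist"]
rows={"green":((240,190,300,224),(370,150,420,197)),"red":((305,175,350,208),(320,140,360,182)),"blue":((325,230,370,257),(335,110,375,146))}
for k,bs in rows.items():
    L=[]
    for c,b in zip((S,D),bs):
        m=box(mask(c,k),*b); uv=np.argwhere(m)[:,::-1]; e,r=rays(c,uv)
        r0=r.mean(0); a0=np.arctan2(r0[1],r0[0]); az=(np.arctan2(r[:,1],r[:,0])-a0+np.pi)%(2*np.pi)-np.pi
        # pixel half-width correction ignored (symmetric)
        am=a0+(az.min()+az.max())/2; hw=(az.max()-az.min())/2
        L.append((e,am,hw,np.max(r[:,2]/np.hypot(r[:,0],r[:,1]))))
    (e1,a1,h1,t1),(e2,a2,h2,t2)=L
    A=np.array([[np.cos(a1),-np.cos(a2)],[np.sin(a1),-np.sin(a2)]]); s=np.linalg.solve(A,e2[:2]-e1[:2])
    p=e1[:2]+s[0]*np.array([np.cos(a1),np.sin(a1)])
    print(k,"xy mm",p*1000,"radius",s[0]*np.sin(h1)*1e3,s[1]*np.sin(h2)*1e3,"top z",[(e[2]+(q+.028)*t)*1e3 for e,q,t in((e1,s[0],t1),(e2,s[1],t2))])
print("tray",quad(S,box(mask(S,"blue"),400,220,520,395),.006),quad(D,box(mask(D,"blue"),220,100,350,160),.006))
print("stand",quad(S,box(mask(S,"yellow"),150,130,250,200),.006),quad(D,box(mask(D,"yellow"),370,280,500,390),.006))
print("orange",[quad(c,box(mask(c,"orange"),*b),.018) for c,b in((S,(390,170,440,215)),(D,(220,160,270,205)))])
# pin tip/base by two views: dark pixels inside yellow
for c,b in((S,(190,145,208,165)),(D,(425,312,445,338))):
    g=c["image"].max(2); m=box((g<90).astype(np.uint8),*b); uv=np.argwhere(m)[:,::-1]; print("pin px",uv[uv[:,1].argmin()],uv[uv[:,1].argmax()],len(uv))
print("bottle",plane(S,[(315,150),(316,160)],.05),plane(D,[(295,247),(296,268)],.04))
a=cv2.resize(S["image"][180:310,225:400],None,fx=3,fy=3,interpolation=3); cv2.imwrite("pics/sc.png",a[:,:,::-1])
E
```

```text
green xy mm [608.15121929 -33.22412475] radius 25.056286023536092 27.882301969562295 top z [np.float64(151.4165209109185), np.float64(113.54668579990258)]
red xy mm [513.46431339  29.28181107] radius 26.73424362564097 27.069216674485517 top z [np.float64(127.27784204250814), np.float64(125.70278404186253)]
blue xy mm [578.47474555 108.85432147] radius 27.980629036080348 35.36831815536307 top z [np.float64(94.98581121341753), np.float64(151.75486928000925)]
tray [513.1 325.1 302.6 124.1   5.4] [519.5 295.1 305.1 193.5   5.5]
stand [ 519.4 -318.2  110.7  112.8    1.2] [ 522.  -316.7  113.   112.4    1.6]
orange [array([341.9, 142.6,  68.3,  51.9,  10.6]), array([346.8, 143. ,  87.7,  52.3,  80.7])]
pin px [195 152] [198 160] 24
pin px [436 320] [433 331] 51
bottle [[ 0.38101075 -0.08433555]
 [ 0.40324914 -0.06763492]] [[ 0.37127425 -0.08340811]
 [ 0.35512691 -0.12876431]]
```

```bash
python3 - <<'E'
import pickle; from h import *
d=pickle.load(open("d0.pkl","rb")); S,D,W=d["scene"],d["side"],d["wrist"]
print("wrist tops z.131",plane(W,[(341,157),(457,37),(440,243)],.131)*1e3)
print("gear wrist top .044",plane(W,[(421,140)],.044)*1e3)
print("scene tops .131",plane(S,[(328,196),(347,249),(267,209)],.131)*1e3, "side", plane(D,[(340,157),(355,126),(396,169)],.131)*1e3)
for n,a,b in (("red",(328,196),(340,157)),("blue",(347,249),(355,126)),("green",(267,209),(396,169))):print(n,meet(S,a,D,b))
print("gear bore",meet(S,(307,252),W,(421,140)), "pin tip",meet(S,(195,152),D,(436,320)),"pin base",meet(S,(198,160),D,(433,331)))
for k,b in(("red",(290,90,380,180)),("green",(370,170,452,248)),("blue",(370,5,460,100))): print("pad",k,quad(W,box(mask(W,k),*b),.011))
a=np.vstack([cv2.resize(x,(600,300),interpolation=3) for x in (S["image"][180:290,230:450][:110],D["image"][105:225,250:490])])
cv2.imwrite("pics/sc.png",a[:,:,::-1])
E
```

```text
wrist tops z.131 [[512.07637465  30.85245264]
 [586.93894126 110.62749958]
 [588.8592186  -35.03520891]]
gear wrist top .044 [[592.44128892  32.48127627]]
scene tops .131 [[511.57173048  29.07798406]
 [583.97417037 110.40427073]
 [591.0191544  -49.02190534]] side [[510.38556467  22.21034848]
 [587.24888125 106.37821737]
 [592.65053713 -52.79129541]]
red (array([0.51128747, 0.0271863 , 0.12780352]), np.float64(0.0032081372276155655))
blue (array([0.585958  , 0.10894226, 0.13067665]), np.float64(0.004955292329650813))
green (array([ 0.59204623, -0.05059905,  0.12998018]), np.float64(0.0036282215832073098))
gear bore (array([0.59281564, 0.03208162, 0.04296795]), np.float64(0.0005626423931641186)) pin tip (array([ 0.5205005 , -0.31589321,  0.0428324 ]), np.float64(0.0006547076126160572)) pin base (array([ 0.52068067, -0.31787859,  0.01208477]), np.float64(0.00110527877803476))
pad red [513.8  28.   82.3  84.7   1.3]
pad green [595.8 -49.3  78.9  79.    1.3]
pad blue [593.7 116.1  82.9  83.4   1.5]
```

View pics/sc.png

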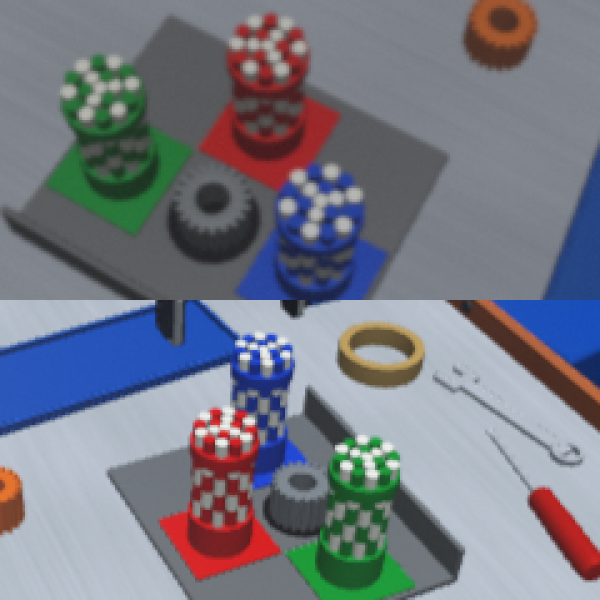

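Two views agree on the positions below (mm). The enlarged crop shows the tub tops, gear and pads clearly.

| Item | Position | Check |
|---|---|---|
| Gear | (593, 32) | top at 43 |
| Red tub | (512, 28) | tub tops measured at 128–131 |
| Green tub | (592, -50) | tub tops measured at 128–131 |
| Blue tub | (588, 112) | tub tops measured at 128–131 |
| Pin | (520.5, -317) | tip at 43, base top at 12 |
| Tray centre | (513, 325) | turned 5.4° |

I'll take the blue tub first.

Emit:
carry_out(plan=[{"dx": 28, "dy": 22, "dz": 0, "twist": 0, "fingers": -1}, {"dx": 60, "dy": 48, "dz": 0, "twist": 0, "fingers": -1}, {"dx": 90, "dy": 72, "dz": 0, "twist": 0, "fingers": -1}, {"dx": 112, "dy": 88, "dz": 0, "twist": 0, "fingers": -1}, {"dx": 112, "dy": 88, "dz": 0, "twist": 0, "fingers": -1}])

```text
clock: 0.57
eef_pos: [0.5902, 0.1163, 0.2295]
tool_rot: [0.705, 0.709, 0.001, -0.001]
ft_force: [-0.6, -0.3, -0.7]
grip_width: 0.0853
grasp_force: 0.0
```

Emit:
carry_out(plan=[{"dx": 0, "dy": 0, "dz": 20, "twist": 0, "fingers": -1}, {"dx": 0, "dy": 0, "dz": 60, "twist": 0, "fingers": -1}, {"dx": 0, "dy": 0, "dz": 100, "twist": 0, "fingers": -1}, {"dx": 0, "dy": 0, "dz": 135, "twist": 0, "fingers": -1}, {"dx": 0, "dy": 0, "dz": 156, "twist": 0, "fingers": -1}])

```text
clock: 0.98
eef_pos: [0.5846, 0.111, 0.0706]
tool_rot: [0.707, 0.707, -0.003, -0.002]
ft_force: [-1.1, -0.3, 0.6]
grip_width: 0.0855
grasp_force: 0.0
```

Emit:
carry_out(plan=[{"dx": 0, "dy": 0, "dz": 0, "twist": 0, "fingers": 1}, {"dx": 0, "dy": 0, "dz": 0, "twist": 0, "fingers": 1}, {"dx": 0, "dy": 0, "dz": 0, "twist": 0, "fingers": 1}, {"dx": 0, "dy": 0, "dz": 0, "twist": 0, "fingers": 1}, {"dx": 0, "dy": 0, "dz": 0, "twist": 0, "fingers": 1}])

```text
clock: 1.4
eef_pos: [0.5892, 0.1122, 0.0773]
tool_rot: [0.707, 0.707, 0.001, 0.001]
ft_force: [-0.4, -0.3, -1.4]
grip_width: 0.0544
grasp_force: 59.8
```

Emit:
carry_out(plan=[{"dx": 0, "dy": 0, "dz": -12, "twist": 0, "fingers": 1}, {"dx": 0, "dy": 0, "dz": -36, "twist": 0, "fingers": 1}, {"dx": 0, "dy": 0, "dz": -56, "twist": 0, "fingers": 1}, {"dx": 10, "dy": 0, "dz": -60, "twist": 0, "fingers": 1}, {"dx": 35, "dy": 0, "dz": -60, "twist": 0, "fingers": 1}])

```text
clock: 1.82
eef_pos: [0.5901, 0.1456, 0.1386]
tool_rot: [0.709, 0.706, 0.002, 0.002]
ft_force: [-0.2, 0.3, -2.5]
grip_width: 0.0548
grasp_force: 60.1
```

Emit:
carry_out(plan=[{"dx": 38, "dy": 3, "dz": 0, "twist": 0, "fingers": 1}, {"dx": 78, "dy": 6, "dz": 0, "twist": 0, "fingers": 1}, {"dx": 118, "dy": 10, "dz": 0, "twist": 0, "fingers": 1}, {"dx": 155, "dy": 13, "dz": 0, "twist": 0, "fingers": 1}, {"dx": 178, "dy": 15, "dz": 0, "twist": 0, "fingers": 1}])

```text
clock: 2.23
eef_pos: [0.6022, 0.33, 0.135]
tool_rot: [0.706, 0.708, 0.001, -0.001]
ft_force: [1.7, 0.5, -1.3]
grip_width: 0.0548
grasp_force: 60.1
```

Emit:
carry_out(plan=[{"dx": 8, "dy": 0, "dz": 0, "twist": 0, "fingers": 1}, {"dx": 8, "dy": 0, "dz": 0, "twist": 0, "fingers": 1}, {"dx": 8, "dy": 0, "dz": 10, "twist": 0, "fingers": 1}, {"dx": 8, "dy": 0, "dz": 30, "twist": 0, "fingers": 1}, {"dx": 8, "dy": 0, "dz": 45, "twist": 0, "fingers": 1}])

```text
clock: 2.65
eef_pos: [0.603, 0.331, 0.0892]
tool_rot: [0.708, 0.706, -0.0, 0.0]
ft_force: [-0.7, -0.0, -2.3]
grip_width: 0.0549
grasp_force: 60.1
```

```bash
python3 - <<'E'
from workcell import bot,camera; from h import *
o=bot.get_obs();print(o["eef_pos"],o["grip_width"],o["ft_force"])
a=[camera(n)["image"] for n in("scene","side")]
cv2.imwrite("pics/p1.png",np.vstack([cv2.resize(x,(480,300)) for x in a])[:,:,::-1])
E
```

```text
[0.60302807 0.33098768 0.08916063] 0.05487228873400592 [-0.72809129 -0.03213726 -2.25840094]
```

View pics/p1.png

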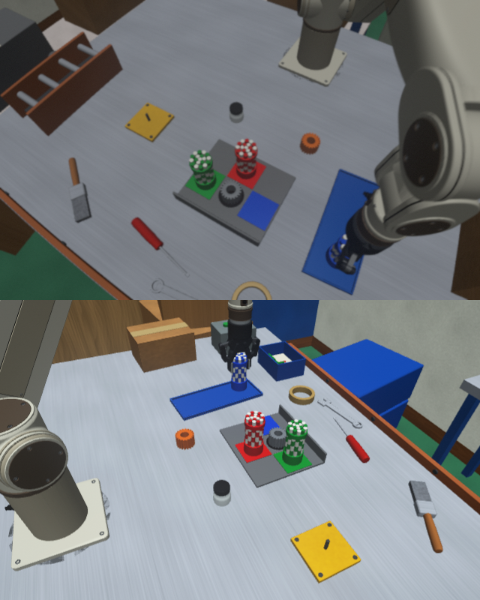

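The blue tub hangs upright above the far end of the tray; the other objects have not moved. I'll set it down and go for red.

Emit:
carry_out(plan=[{"dx": 0, "dy": 0, "dz": 10, "twist": 0, "fingers": 1}, {"dx": 0, "dy": 0, "dz": 18, "twist": 0, "fingers": 1}, {"dx": 0, "dy": 0, "dz": 21, "twist": 0, "fingers": 1}, {"dx": 0, "dy": 0, "dz": 21, "twist": 0, "fingers": 1}, {"dx": 0, "dy": 0, "dz": 21, "twist": 0, "fingers": 1}])

```text
clock: 3.17
eef_pos: [0.6034, 0.3329, 0.0698]
tool_rot: [0.707, 0.707, 0.0, 0.0]
ft_force: [0.4, 0.1, -1.4]
grip_width: 0.0553
grasp_force: 60.2
```

Emit:
carry_out(plan=[{"dx": 0, "dy": 0, "dz": 0, "twist": 0, "fingers": -0.7}, {"dx": 0, "dy": 0, "dz": 0, "twist": 0, "fingers": -0.7}, {"dx": 0, "dy": 0, "dz": 0, "twist": 0, "fingers": -0.7}, {"dx": 0, "dy": 0, "dz": 0, "twist": 0, "fingers": -0.7}, {"dx": 0, "dy": 0, "dz": 0, "twist": 0, "fingers": -0.7}])

```text
clock: 3.58
eef_pos: [0.6031, 0.3332, 0.0695]
tool_rot: [0.707, 0.707, 0.0, 0.0]
ft_force: [0.3, -0.4, 0.4]
grip_width: 0.0727
grasp_force: 0.0
```

Emit:
carry_out(plan=[{"dx": 0, "dy": 0, "dz": -15, "twist": 0, "fingers": -0.7}, {"dx": 0, "dy": 0, "dz": -50, "twist": 0, "fingers": -0.7}, {"dx": 0, "dy": 0, "dz": -90, "twist": 0, "fingers": -0.7}, {"dx": 0, "dy": 0, "dz": -115, "twist": 0, "fingers": -0.7}, {"dx": -10, "dy": -3, "dz": -121, "twist": 0, "fingers": -1}])

```text
clock: 4.0
eef_pos: [0.6026, 0.3258, 0.197]
tool_rot: [0.706, 0.708, 0.006, 0.001]
ft_force: [0.7, -0.1, 0.9]
grip_width: 0.0824
grasp_force: 0.0
```

Emit:
carry_out(plan=[{"dx": -35, "dy": -10, "dz": 0, "twist": 0, "fingers": -1}, {"dx": -74, "dy": -22, "dz": 0, "twist": 0, "fingers": -1}, {"dx": -112, "dy": -33, "dz": 0, "twist": 0, "fingers": -1}, {"dx": -150, "dy": -45, "dz": 0, "twist": 0, "fingers": -1}, {"dx": -188, "dy": -56, "dz": 0, "twist": 0, "fingers": -1}])

```text
clock: 4.42
eef_pos: [0.5425, 0.1332, 0.1898]
tool_rot: [0.707, 0.707, -0.0, -0.0]
ft_force: [0.3, -0.6, 0.1]
grip_width: 0.0851
grasp_force: 0.0
```

Emit:
carry_out(plan=[{"dx": -38, "dy": -11, "dz": 0, "twist": 0, "fingers": -1}, {"dx": -75, "dy": -22, "dz": 0, "twist": 0, "fingers": -1}, {"dx": -107, "dy": -32, "dz": 0, "twist": 0, "fingers": -1}, {"dx": -107, "dy": -32, "dz": 0, "twist": 0, "fingers": -1}, {"dx": -107, "dy": -32, "dz": 0, "twist": 0, "fingers": -1}])

```text
clock: 4.83
eef_pos: [0.5112, 0.0262, 0.1903]
tool_rot: [0.708, 0.706, -0.0, -0.0]
ft_force: [0.5, -0.1, 0.2]
grip_width: 0.0857
grasp_force: 0.0
```

```bash
python3 - <<'E'
from workcell import bot,camera; from h import *
o=bot.get_obs();print(o["eef_pos"],o["grip_width"],o["ft_force"],o["joint_vel"].round(3))
W=camera("wrist"); S=camera("scene")
cv2.imwrite("pics/w1.png",W["image"][:,:,::-1])
p=cv2.minEnclosingCircle(big(box(mask(S,"blue"),330,250,520,395)));print(p)
cv2.imwrite("pics/s1.png",S["image"][:,:,::-1])
E
```

```text
[0.51120046 0.02621027 0.19027792] 0.08565998228751942 [ 0.47769488 -0.12624958  0.15297501] [ 0.05   0.022  0.031 -0.003  0.011  0.009]
((465.21514892578125, 314.300048828125), 77.79219055175781)
```

View pics/w1.png

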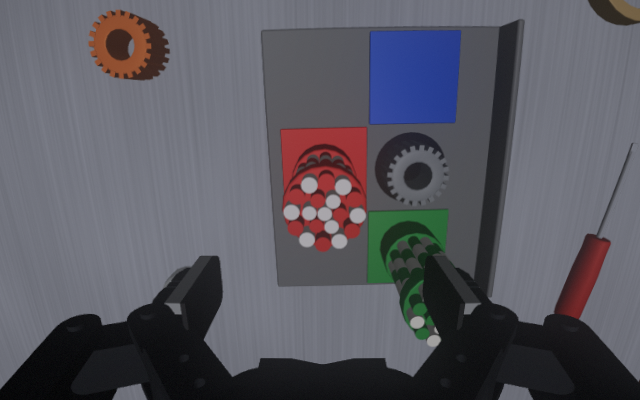

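View pics/s1.png

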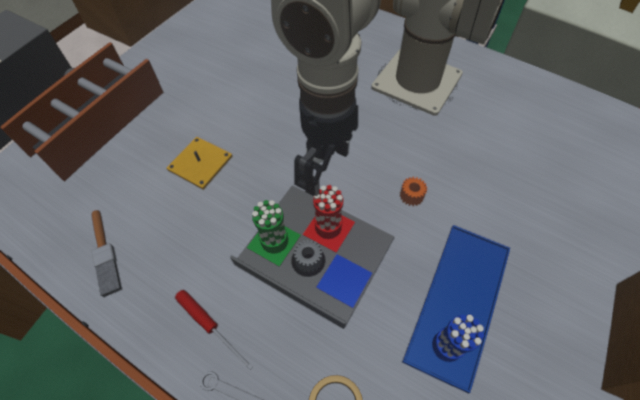

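Blue stands upright in the tray at (455,340). In the wrist picture the red tub top (325,215) is centred between the fingers, and the blue pad is fully visible.

Emit:
carry_out(plan=[{"dx": 0, "dy": 0, "dz": 15, "twist": 0, "fingers": -1}, {"dx": 0, "dy": 0, "dz": 50, "twist": 0, "fingers": -1}, {"dx": 0, "dy": 0, "dz": 85, "twist": 0, "fingers": -1}, {"dx": 0, "dy": 0, "dz": 110, "twist": 0, "fingers": -1}, {"dx": 0, "dy": 0, "dz": 115, "twist": 0, "fingers": -1}])

```text
clock: 5.35
eef_pos: [0.5085, 0.0294, 0.0705]
tool_rot: [0.706, 0.708, -0.003, -0.003]
ft_force: [-1.0, -0.4, -0.5]
grip_width: 0.0854
grasp_force: 0.0
```

Emit:
carry_out(plan=[{"dx": 0, "dy": 0, "dz": 0, "twist": 0, "fingers": 1}, {"dx": 0, "dy": 0, "dz": 0, "twist": 0, "fingers": 1}, {"dx": 0, "dy": 0, "dz": 0, "twist": 0, "fingers": 1}, {"dx": 0, "dy": 0, "dz": 0, "twist": 0, "fingers": 1}, {"dx": 0, "dy": 0, "dz": 0, "twist": 0, "fingers": 1}])

```text
clock: 5.77
eef_pos: [0.5136, 0.0284, 0.0771]
tool_rot: [0.707, 0.707, 0.002, 0.001]
ft_force: [0.2, 0.8, 3.9]
grip_width: 0.055
grasp_force: 62.6
```

Emit:
carry_out(plan=[{"dx": 0, "dy": 0, "dz": -12, "twist": 0, "fingers": 1}, {"dx": 0, "dy": 0, "dz": -36, "twist": 0, "fingers": 1}, {"dx": 0, "dy": 0, "dz": -56, "twist": 0, "fingers": 1}, {"dx": 10, "dy": 0, "dz": -60, "twist": 0, "fingers": 1}, {"dx": 35, "dy": 0, "dz": -60, "twist": 0, "fingers": 1}])

```text
clock: 6.18
eef_pos: [0.5138, 0.0617, 0.1375]
tool_rot: [0.709, 0.706, 0.002, 0.002]
ft_force: [0.8, 0.1, -1.9]
grip_width: 0.055
grasp_force: 63.1
```

Emit:
carry_out(plan=[{"dx": 38, "dy": -1, "dz": 0, "twist": 0, "fingers": 1}, {"dx": 78, "dy": -1, "dz": 0, "twist": 0, "fingers": 1}, {"dx": 118, "dy": -2, "dz": 0, "twist": 0, "fingers": 1}, {"dx": 157, "dy": -3, "dz": 0, "twist": 0, "fingers": 1}, {"dx": 195, "dy": -4, "dz": 0, "twist": 0, "fingers": 1}])

```text
clock: 6.6
eef_pos: [0.5072, 0.2605, 0.1348]
tool_rot: [0.707, 0.707, -0.0, -0.0]
ft_force: [1.7, 0.5, -1.4]
grip_width: 0.0546
grasp_force: 63.1
```

Emit:
carry_out(plan=[{"dx": 34, "dy": 0, "dz": 0, "twist": 0, "fingers": 1}, {"dx": 60, "dy": 0, "dz": 0, "twist": 0, "fingers": 1}, {"dx": 67, "dy": 0, "dz": 0, "twist": 0, "fingers": 1}, {"dx": 67, "dy": 0, "dz": 5, "twist": 0, "fingers": 1}, {"dx": 67, "dy": 0, "dz": 25, "twist": 0, "fingers": 1}])

```text
clock: 7.02
eef_pos: [0.5096, 0.3266, 0.1125]
tool_rot: [0.707, 0.708, 0.003, 0.001]
ft_force: [0.4, -0.2, -1.8]
grip_width: 0.0547
grasp_force: 63.0
```

Emit:
carry_out(plan=[{"dx": 0, "dy": 0, "dz": 20, "twist": 0, "fingers": 1}, {"dx": 0, "dy": 0, "dz": 35, "twist": 0, "fingers": 1}, {"dx": 0, "dy": 0, "dz": 41, "twist": 0, "fingers": 1}, {"dx": 0, "dy": 0, "dz": 41, "twist": 0, "fingers": 1}, {"dx": 0, "dy": 0, "dz": 41, "twist": 0, "fingers": 1}])

```text
clock: 7.43
eef_pos: [0.5069, 0.3233, 0.0697]
tool_rot: [0.708, 0.707, -0.001, -0.0]
ft_force: [-4.5, -1.2, 4.8]
grip_width: 0.0547
grasp_force: 62.3
```

Emit:
carry_out(plan=[{"dx": 0, "dy": 0, "dz": 0, "twist": 0, "fingers": -0.7}, {"dx": 0, "dy": 0, "dz": 0, "twist": 0, "fingers": -0.7}, {"dx": 0, "dy": 0, "dz": 0, "twist": 0, "fingers": -0.7}, {"dx": 0, "dy": 0, "dz": 0, "twist": 0, "fingers": -0.7}, {"dx": 0, "dy": 0, "dz": 0, "twist": 0, "fingers": -0.7}])

```text
clock: 7.85
eef_pos: [0.5082, 0.3249, 0.0692]
tool_rot: [0.707, 0.707, 0.0, 0.0]
ft_force: [-0.7, 0.2, -0.7]
grip_width: 0.0728
grasp_force: 0.0
```

Emit:
carry_out(plan=[{"dx": 0, "dy": 0, "dz": -15, "twist": 0, "fingers": -0.7}, {"dx": 0, "dy": 0, "dz": -50, "twist": 0, "fingers": -0.7}, {"dx": 0, "dy": 0, "dz": -90, "twist": 0, "fingers": -0.7}, {"dx": 0, "dy": 0, "dz": -115, "twist": 0, "fingers": -0.7}, {"dx": -15, "dy": 3, "dz": -121, "twist": 0, "fingers": -1}])

```text
clock: 8.27
eef_pos: [0.5133, 0.3135, 0.1962]
tool_rot: [0.706, 0.708, 0.005, 0.001]
ft_force: [0.9, 0.3, 0.6]
grip_width: 0.0828
grasp_force: 0.0
```

Emit:
carry_out(plan=[{"dx": -38, "dy": 9, "dz": 0, "twist": 0, "fingers": -1}, {"dx": -78, "dy": 18, "dz": 0, "twist": 0, "fingers": -1}, {"dx": -118, "dy": 27, "dz": 0, "twist": 0, "fingers": -1}, {"dx": -158, "dy": 36, "dz": 0, "twist": 0, "fingers": -1}, {"dx": -198, "dy": 45, "dz": 0, "twist": 0, "fingers": -1}])

```text
clock: 8.68
eef_pos: [0.5557, 0.1098, 0.1896]
tool_rot: [0.707, 0.707, -0.0, -0.0]
ft_force: [0.8, 0.2, -0.0]
grip_width: 0.0851
grasp_force: 0.0
```

Emit:
carry_out(plan=[{"dx": -40, "dy": 9, "dz": 0, "twist": 0, "fingers": -1}, {"dx": -80, "dy": 18, "dz": 0, "twist": 0, "fingers": -1}, {"dx": -120, "dy": 27, "dz": 0, "twist": 0, "fingers": -1}, {"dx": -150, "dy": 33, "dz": 0, "twist": 0, "fingers": -1}, {"dx": -162, "dy": 36, "dz": 0, "twist": 0, "fingers": -1}])

```text
clock: 9.1
eef_pos: [0.5919, -0.055, 0.1893]
tool_rot: [0.709, 0.705, -0.001, 0.0]
ft_force: [0.6, 0.9, -0.4]
grip_width: 0.0857
grasp_force: 0.0
```

Emit:
carry_out(plan=[{"dx": 0, "dy": 0, "dz": 0, "twist": 0, "fingers": -1}, {"dx": 0, "dy": 0, "dz": 15, "twist": 0, "fingers": -1}, {"dx": 0, "dy": 0, "dz": 50, "twist": 0, "fingers": -1}, {"dx": 0, "dy": 0, "dz": 85, "twist": 0, "fingers": -1}, {"dx": 0, "dy": 0, "dz": 115, "twist": 0, "fingers": -1}])

```text
clock: 9.52
eef_pos: [0.591, -0.0485, 0.0733]
tool_rot: [0.707, 0.708, -0.0, -0.001]
ft_force: [-0.1, 0.3, -0.2]
grip_width: 0.0855
grasp_force: 0.0
```

Emit:
carry_out(plan=[{"dx": 0, "dy": 0, "dz": 0, "twist": 0, "fingers": -1}, {"dx": 0, "dy": 0, "dz": 0, "twist": 0, "fingers": 1}, {"dx": 0, "dy": 0, "dz": 0, "twist": 0, "fingers": 1}, {"dx": 0, "dy": 0, "dz": 0, "twist": 0, "fingers": 1}, {"dx": 0, "dy": 0, "dz": 0, "twist": 0, "fingers": 1}])

```text
clock: 9.93
eef_pos: [0.5944, -0.0498, 0.0782]
tool_rot: [0.707, 0.707, 0.002, 0.002]
ft_force: [-0.1, 0.4, 2.9]
grip_width: 0.0551
grasp_force: 62.9
```

Emit:
carry_out(plan=[{"dx": 0, "dy": 0, "dz": -12, "twist": 0, "fingers": 1}, {"dx": 0, "dy": 0, "dz": -36, "twist": 0, "fingers": 1}, {"dx": 0, "dy": 0, "dz": -65, "twist": 0, "fingers": 1}, {"dx": 0, "dy": -5, "dz": -75, "twist": 0, "fingers": 1}, {"dx": 10, "dy": -15, "dz": -75, "twist": 0, "fingers": 1}])

```text
clock: 10.35
eef_pos: [0.5805, -0.0416, 0.155]
tool_rot: [0.708, 0.706, 0.003, 0.004]
ft_force: [-0.0, -0.2, -1.8]
grip_width: 0.0551
grasp_force: 63.1
```

Emit:
carry_out(plan=[{"dx": 35, "dy": -16, "dz": 0, "twist": 0, "fingers": 1}, {"dx": 71, "dy": -33, "dz": 0, "twist": 0, "fingers": 1}, {"dx": 107, "dy": -49, "dz": 0, "twist": 0, "fingers": 1}, {"dx": 143, "dy": -66, "dz": 0, "twist": 0, "fingers": 1}, {"dx": 179, "dy": -82, "dz": 0, "twist": 0, "fingers": 1}])

```text
clock: 10.77
eef_pos: [0.4936, 0.1401, 0.1506]
tool_rot: [0.707, 0.707, 0.0, 0.0]
ft_force: [0.6, 0.7, -2.1]
grip_width: 0.055
grasp_force: 63.1
```

Emit:
carry_out(plan=[{"dx": 36, "dy": -17, "dz": 0, "twist": 0, "fingers": 1}, {"dx": 72, "dy": -34, "dz": 0, "twist": 0, "fingers": 1}, {"dx": 108, "dy": -50, "dz": 0, "twist": 0, "fingers": 1}, {"dx": 144, "dy": -67, "dz": 0, "twist": 0, "fingers": 1}, {"dx": 170, "dy": -80, "dz": 0, "twist": 0, "fingers": 1}])

```text
clock: 11.18
eef_pos: [0.4132, 0.3115, 0.1507]
tool_rot: [0.706, 0.708, 0.001, -0.0]
ft_force: [0.4, 0.4, -1.1]
grip_width: 0.0549
grasp_force: 63.1
```

Emit:
carry_out(plan=[{"dx": 7, "dy": -2, "dz": 0, "twist": 0, "fingers": 1}, {"dx": 7, "dy": -2, "dz": 0, "twist": 0, "fingers": 1}, {"dx": 7, "dy": -2, "dz": 10, "twist": 0, "fingers": 1}, {"dx": 7, "dy": -2, "dz": 30, "twist": 0, "fingers": 1}, {"dx": 7, "dy": -2, "dz": 55, "twist": 0, "fingers": 1}])

```text
clock: 11.6
eef_pos: [0.415, 0.3152, 0.0958]
tool_rot: [0.708, 0.706, 0.002, 0.001]
ft_force: [0.2, -0.3, -3.1]
grip_width: 0.0548
grasp_force: 63.1
```

Emit:
carry_out(plan=[{"dx": 0, "dy": 0, "dz": 14, "twist": 0, "fingers": 1}, {"dx": 0, "dy": 0, "dz": 23, "twist": 0, "fingers": 1}, {"dx": 0, "dy": 0, "dz": 26, "twist": 0, "fingers": 1}, {"dx": 0, "dy": 0, "dz": 26, "twist": 0, "fingers": 1}, {"dx": 0, "dy": 0, "dz": 26, "twist": 0, "fingers": 1}])

```text
clock: 12.02
eef_pos: [0.4139, 0.3137, 0.0701]
tool_rot: [0.708, 0.706, -0.0, 0.001]
ft_force: [-1.1, -2.9, 4.5]
grip_width: 0.0548
grasp_force: 62.1
```

Emit:
carry_out(plan=[{"dx": 0, "dy": 0, "dz": 0, "twist": 0, "fingers": -0.7}, {"dx": 0, "dy": 0, "dz": 0, "twist": 0, "fingers": -0.7}, {"dx": 0, "dy": 0, "dz": 0, "twist": 0, "fingers": -0.7}, {"dx": 0, "dy": 0, "dz": 0, "twist": 0, "fingers": -0.7}, {"dx": 0, "dy": 0, "dz": 0, "twist": 0, "fingers": -0.7}])

```text
clock: 12.43
eef_pos: [0.4132, 0.316, 0.0693]
tool_rot: [0.707, 0.707, 0.0, 0.0]
ft_force: [0.2, 0.0, -0.2]
grip_width: 0.0726
grasp_force: 0.0
```

Emit:
carry_out(plan=[{"dx": 0, "dy": 0, "dz": -15, "twist": 0, "fingers": -0.7}, {"dx": 0, "dy": 0, "dz": -50, "twist": 0, "fingers": -0.7}, {"dx": 0, "dy": 0, "dz": -90, "twist": 0, "fingers": -0.7}, {"dx": 0, "dy": 0, "dz": -115, "twist": 0, "fingers": -0.7}, {"dx": -15, "dy": 3, "dz": -121, "twist": 0, "fingers": -1}])

```text
clock: 12.85
eef_pos: [0.4184, 0.3046, 0.1957]
tool_rot: [0.706, 0.708, 0.005, 0.0]
ft_force: [1.2, 0.3, 0.8]
grip_width: 0.0825
grasp_force: 0.0
```

Emit:
carry_out(plan=[{"dx": -34, "dy": 20, "dz": 0, "twist": 0, "fingers": -1}, {"dx": -68, "dy": 40, "dz": 0, "twist": 0, "fingers": -1}, {"dx": -102, "dy": 60, "dz": 0, "twist": 0, "fingers": -1}, {"dx": -136, "dy": 80, "dz": 0, "twist": 0, "fingers": -1}, {"dx": -170, "dy": 100, "dz": 0, "twist": 0, "fingers": -1}])

```text
clock: 13.27
eef_pos: [0.5167, 0.1296, 0.1904]
tool_rot: [0.707, 0.707, 0.0, 0.0]
ft_force: [1.2, 0.5, 0.2]
grip_width: 0.0855
grasp_force: 0.0
```

Emit:
carry_out(plan=[{"dx": -34, "dy": 20, "dz": 0, "twist": 0, "fingers": -1}, {"dx": -68, "dy": 40, "dz": 0, "twist": 0, "fingers": -1}, {"dx": -95, "dy": 54, "dz": 0, "twist": 0, "fingers": -1}, {"dx": -103, "dy": 59, "dz": 0, "twist": 0, "fingers": -1}, {"dx": -103, "dy": 59, "dz": 0, "twist": 0, "fingers": -1}])

```text
clock: 13.68
eef_pos: [0.576, 0.0257, 0.1898]
tool_rot: [0.709, 0.706, -0.0, 0.0]
ft_force: [-0.7, 0.6, -1.7]
grip_width: 0.0849
grasp_force: 0.0
```

Emit:
carry_out(plan=[{"dx": 0, "dy": 0, "dz": 0, "twist": 0, "fingers": -1}, {"dx": 0, "dy": 0, "dz": 0, "twist": 0, "fingers": -1}, {"dx": 0, "dy": 0, "dz": 0, "twist": 0, "fingers": -1}, {"dx": 0, "dy": 0, "dz": 0, "twist": 0, "fingers": -1}, {"dx": 0, "dy": 0, "dz": 0, "twist": 0, "fingers": -1}])

```text
clock: 14.1
eef_pos: [0.5746, 0.0293, 0.1905]
tool_rot: [0.706, 0.708, 0.0, 0.0]
ft_force: [0.9, -0.9, 0.5]
grip_width: 0.0855
grasp_force: 0.0
```

```bash
python3 - <<'E'
from workcell import bot,camera; from h import *
import pickle
o=bot.get_obs();print(o["eef_pos"])
W=camera("wrist"); S=camera("scene"); D=camera("side"); pickle.dump((W,S,D),open("d1.pkl","wb"))
for n,c,bs in(("W",W,(0,0,640,260)),("S",S,(230,180,395,310)),("D",D,(300,150,440,250))):
    for k in("red","green","blue"): print(n,k,quad(c,box(mask(c,k),*bs),.011))
cv2.imwrite("pics/w2.png",W["image"][:,:,::-1])
a=np.hstack([cv2.resize(x,(400,600),interpolation=3) for x in (S["image"][220:400,380:520],D["image"][80:260,200:360])]);cv2.imwrite("pics/s2.png",a[:,:,::-1])
E
```

```text
[0.57464451 0.02927095 0.19054217]
W red [512.7  30.6  79.7  79.8   1.3]
W green [ 5.959e+02 -3.410e+01  7.940e+01  5.000e+01  1.000e-01]
W blue [592.5 114.   79.6  79.6   1.1]
S red [512.9  31.3  80.3  80.5   1.3]
S green [596.1 -48.6  79.7  78.7   1.2]
S blue [593.1 115.1  80.4  80.4   1. ]
D red [512.6  29.3  80.6  82.    1.1]
D green [596.2 -50.4  80.4  81.2   1.1]
D blue [593.  112.2  81.9  81.4   1.3]
```

View pics/w2.png

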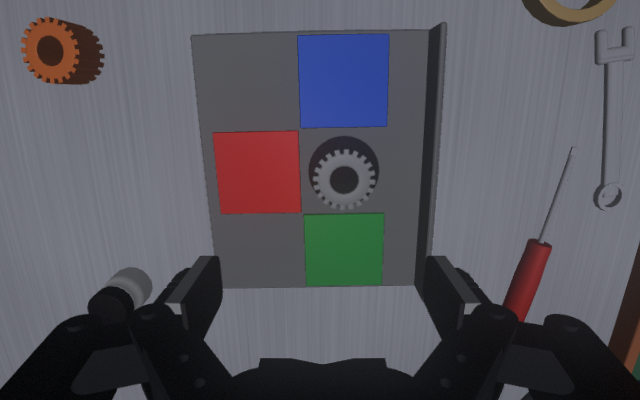

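View pics/s2.png

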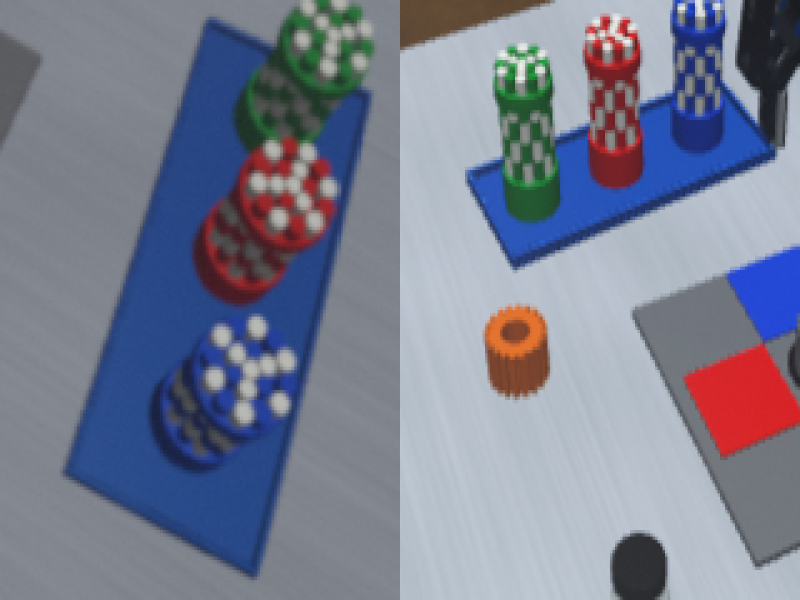

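All three tubs stand upright in the tray, with the gear untouched. The pads are fully visible in all three views: red (512.7, 30.4), green (596, -49.5) and blue (593, 113.8), each measuring 80 mm. Next is the gear at (593.5, 32).

Emit:
carry_out(plan=[{"dx": 4, "dy": 18, "dz": 0, "twist": 0, "fingers": -1}, {"dx": 4, "dy": 18, "dz": 25, "twist": 0, "fingers": -1}, {"dx": 4, "dy": 18, "dz": 60, "twist": 0, "fingers": -1}, {"dx": 4, "dy": 18, "dz": 95, "twist": 0, "fingers": -1}, {"dx": 4, "dy": 18, "dz": 125, "twist": 0, "fingers": -1}])

```text
clock: 14.67
eef_pos: [0.5925, 0.0322, 0.0635]
tool_rot: [0.707, 0.707, -0.0, -0.0]
ft_force: [-0.6, 0.2, -0.6]
grip_width: 0.0854
grasp_force: 0.0
```

Emit:
carry_out(plan=[{"dx": 0, "dy": 0, "dz": 15, "twist": 0, "fingers": -1}, {"dx": 0, "dy": 0, "dz": 30, "twist": 0, "fingers": -1}, {"dx": 0, "dy": 0, "dz": 45, "twist": 0, "fingers": -1}, {"dx": 0, "dy": 0, "dz": 54, "twist": 0, "fingers": -1}, {"dx": 0, "dy": 0, "dz": 54, "twist": 0, "fingers": -1}])

```text
clock: 15.08
eef_pos: [0.5911, 0.032, 0.009]
tool_rot: [0.707, 0.707, -0.002, -0.002]
ft_force: [-0.3, -0.7, -0.7]
grip_width: 0.0856
grasp_force: 0.0
```

Emit:
carry_out(plan=[{"dx": 0, "dy": 0, "dz": 0, "twist": 0, "fingers": -1}, {"dx": 0, "dy": 0, "dz": 0, "twist": 0, "fingers": 1}, {"dx": 0, "dy": 0, "dz": 0, "twist": 0, "fingers": 1}, {"dx": 0, "dy": 0, "dz": 0, "twist": 0, "fingers": 1}, {"dx": 0, "dy": 0, "dz": 0, "twist": 0, "fingers": 1}])

```text
clock: 15.5
eef_pos: [0.5943, 0.0321, 0.0131]
tool_rot: [0.707, 0.707, 0.001, 0.001]
ft_force: [-0.4, 0.1, 5.2]
grip_width: 0.052
grasp_force: 63.3
```

Emit:
carry_out(plan=[{"dx": 0, "dy": 0, "dz": -12, "twist": 0, "fingers": 1}, {"dx": 0, "dy": 0, "dz": -36, "twist": 0, "fingers": 1}, {"dx": 0, "dy": 0, "dz": -70, "twist": 0, "fingers": 1}, {"dx": 0, "dy": 0, "dz": -90, "twist": 0, "fingers": 1}, {"dx": 0, "dy": 0, "dz": -90, "twist": 0, "fingers": 1}])

```text
clock: 15.92
eef_pos: [0.5967, 0.0322, 0.1071]
tool_rot: [0.707, 0.707, 0.004, 0.003]
ft_force: [0.9, -0.4, -1.0]
grip_width: 0.0524
grasp_force: 63.2
```

Emit:
carry_out(plan=[{"dx": -20, "dy": -4, "dz": 0, "twist": 0, "fingers": 1}, {"dx": -57, "dy": -12, "dz": 0, "twist": 0, "fingers": 1}, {"dx": -95, "dy": -20, "dz": 0, "twist": 0, "fingers": 1}, {"dx": -134, "dy": -28, "dz": 0, "twist": 0, "fingers": 1}, {"dx": -173, "dy": -36, "dz": 0, "twist": 0, "fingers": 1}])

```text
clock: 16.33
eef_pos: [0.5558, -0.1421, 0.1004]
tool_rot: [0.707, 0.707, -0.0, -0.001]
ft_force: [1.3, -0.4, -2.0]
grip_width: 0.0519
grasp_force: 63.1
```

Emit:
carry_out(plan=[{"dx": -38, "dy": -8, "dz": 0, "twist": 0, "fingers": 1}, {"dx": -77, "dy": -16, "dz": 0, "twist": 0, "fingers": 1}, {"dx": -115, "dy": -24, "dz": 0, "twist": 0, "fingers": 1}, {"dx": -150, "dy": -31, "dz": 0, "twist": 0, "fingers": 1}, {"dx": -176, "dy": -36, "dz": 0, "twist": 0, "fingers": 1}])

```text
clock: 16.75
eef_pos: [0.5193, -0.3198, 0.1003]
tool_rot: [0.708, 0.706, -0.001, -0.0]
ft_force: [1.0, 0.6, -1.9]
grip_width: 0.0517
grasp_force: 63.1
```

Emit:
carry_out(plan=[{"dx": 0, "dy": 0, "dz": 0, "twist": 0, "fingers": 1}, {"dx": 0, "dy": 0, "dz": 0, "twist": 0, "fingers": 1}, {"dx": 0, "dy": 0, "dz": 15, "twist": 0, "fingers": 1}, {"dx": 0, "dy": 0, "dz": 30, "twist": 0, "fingers": 1}, {"dx": 0, "dy": 0, "dz": 35, "twist": 0, "fingers": 1}])

```text
clock: 17.17
eef_pos: [0.5197, -0.3145, 0.0636]
tool_rot: [0.706, 0.708, -0.0, -0.002]
ft_force: [0.1, 0.2, -1.9]
grip_width: 0.0519
grasp_force: 63.1
```

```bash
python3 - <<'E'
from workcell import bot,camera; from h import *
o=bot.get_obs();print(o["eef_pos"],o["grip_width"])
S=camera("scene"); D=camera("side"); W=camera("wrist")
a=np.hstack([cv2.resize(S["image"][100:220,140:260],(400,400),interpolation=3),cv2.resize(D["image"][240:400,360:520],(400,400),interpolation=3)]);cv2.imwrite("pics/s3.png",a[:,:,::-1])
E
```

```text
[ 0.51965519 -0.31450188  0.06355651] 0.05191332758557714
```

View pics/s3.png

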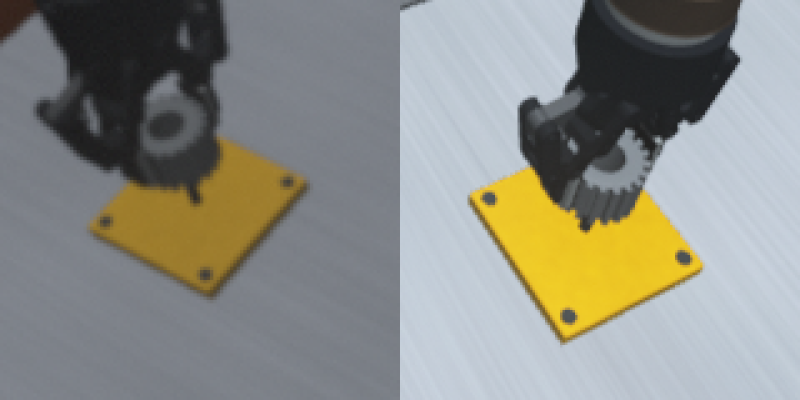

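The gear hangs level above the stand with the pin below it. Its bore is at about (189.5,137.5) in the scene view and (444,303) in the side view. I'll check it is centred over the pin.

```bash
python3 - <<'E'
import pickle; from h import *
d=pickle.load(open("d0.pkl","rb"))
print(meet(d["scene"],(189.5,137.5),d["side"],(444,303.2)))
E
```

```text
(array([ 0.52038489, -0.31638623,  0.09173651]), np.float64(0.0040075498052234955))
```

Emit:
carry_out(plan=[{"dx": 0, "dy": 0, "dz": 10, "twist": 0, "fingers": 1}, {"dx": 0, "dy": 0, "dz": 22, "twist": 0, "fingers": 1}, {"dx": 0, "dy": 0, "dz": 34, "twist": 0, "fingers": 1}, {"dx": 0, "dy": 0, "dz": 44, "twist": 0, "fingers": 1}, {"dx": 0, "dy": 0, "dz": 49, "twist": 0, "fingers": 1}])

```text
clock: 17.73
eef_pos: [0.5207, -0.3164, 0.0169]
tool_rot: [0.707, 0.707, -0.0, -0.001]
ft_force: [-12.4, 8.4, 33.6]
grip_width: 0.0523
grasp_force: 66.2
```

Emit:
carry_out(plan=[{"dx": 0, "dy": 0, "dz": 1, "twist": 0, "fingers": 1}, {"dx": 0, "dy": 0, "dz": 1, "twist": 0, "fingers": 1}, {"dx": 0, "dy": 0, "dz": 1, "twist": 0, "fingers": -1}, {"dx": 0, "dy": 0, "dz": 1, "twist": 0, "fingers": -1}, {"dx": 0, "dy": 0, "dz": 1, "twist": 0, "fingers": -1}])

```text
clock: 18.15
eef_pos: [0.5215, -0.3173, 0.0166]
tool_rot: [0.707, 0.707, 0.0, 0.001]
ft_force: [0.8, -0.5, -0.2]
grip_width: 0.0845
grasp_force: 0.0
```

Emit:
carry_out(plan=[{"dx": 0, "dy": 0, "dz": 0, "twist": 0, "fingers": -1}, {"dx": 0, "dy": 0, "dz": 0, "twist": 0, "fingers": -1}, {"dx": 0, "dy": 0, "dz": -15, "twist": 0, "fingers": -1}, {"dx": 0, "dy": 0, "dz": -45, "twist": 0, "fingers": -1}, {"dx": 0, "dy": 0, "dz": -85, "twist": 0, "fingers": -1}])

```text
clock: 18.57
eef_pos: [0.5185, -0.3155, 0.0985]
tool_rot: [0.707, 0.707, -0.001, -0.004]
ft_force: [-0.2, -0.9, -0.2]
grip_width: 0.0856
grasp_force: 0.0
```

Emit:
carry_out(plan=[{"dx": 0, "dy": 0, "dz": -35, "twist": 0, "fingers": -1}, {"dx": 0, "dy": 0, "dz": -70, "twist": 0, "fingers": -1}, {"dx": 15, "dy": 0, "dz": -89, "twist": 0, "fingers": -1}, {"dx": 48, "dy": -2, "dz": -89, "twist": 0, "fingers": -1}, {"dx": 86, "dy": -3, "dz": -89, "twist": 0, "fingers": -1}])

```text
clock: 18.98
eef_pos: [0.5192, -0.2324, 0.1925]
tool_rot: [0.708, 0.706, 0.001, 0.003]
ft_force: [1.4, 0.5, -0.2]
grip_width: 0.0856
grasp_force: 0.0
```

```bash
python3 - <<'E'
from workcell import bot,camera; from h import *
import pickle
o=bot.get_obs();print(o["eef_pos"],o["grip_width"])
S=camera("scene"); D=camera("side"); W=camera("wrist");pickle.dump((W,S,D),open("d2.pkl","wb"))
a=np.hstack([cv2.resize(S["image"][100:220,140:260],(400,400),interpolation=3),cv2.resize(D["image"][240:400,360:520],(400,400),interpolation=3)]);cv2.imwrite("pics/s4.png",a[:,:,::-1])
E
```

```text
[ 0.51915587 -0.23236092  0.19250091] 0.08559381705695897
```

View pics/s4.png

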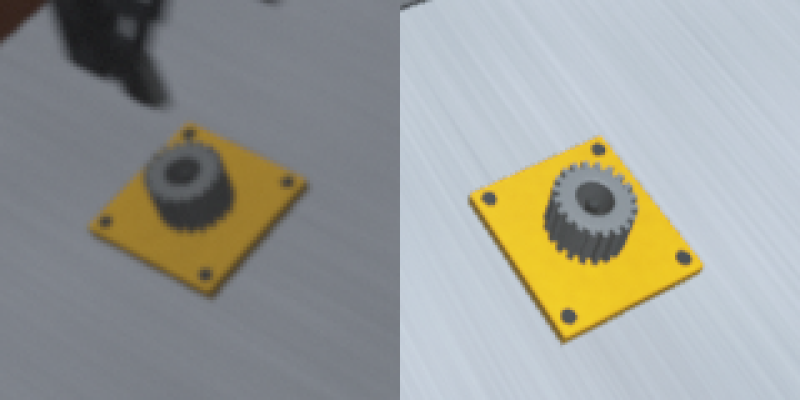

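The gear lies flat on the base with the pin inside its bore. Now the tubs go back, green first.

Emit:
carry_out(plan=[{"dx": 40, "dy": -8, "dz": 0, "twist": 0, "fingers": -0.7}, {"dx": 80, "dy": -15, "dz": 0, "twist": 0, "fingers": -0.7}, {"dx": 120, "dy": -23, "dz": 0, "twist": 0, "fingers": -0.7}, {"dx": 160, "dy": -31, "dz": 0, "twist": 0, "fingers": -0.7}, {"dx": 200, "dy": -38, "dz": 0, "twist": 0, "fingers": -0.7}])

```text
clock: 19.55
eef_pos: [0.4797, -0.0305, 0.1902]
tool_rot: [0.708, 0.706, -0.0, 0.0]
ft_force: [1.5, 0.2, -0.1]
grip_width: 0.0727
grasp_force: 0.0
```

Emit:
carry_out(plan=[{"dx": 40, "dy": -8, "dz": 0, "twist": 0, "fingers": -0.7}, {"dx": 80, "dy": -15, "dz": 0, "twist": 0, "fingers": -0.7}, {"dx": 120, "dy": -23, "dz": 0, "twist": 0, "fingers": -0.7}, {"dx": 160, "dy": -31, "dz": 0, "twist": 0, "fingers": -0.7}, {"dx": 200, "dy": -38, "dz": 0, "twist": 0, "fingers": -0.7}])

```text
clock: 19.97
eef_pos: [0.4421, 0.1701, 0.1904]
tool_rot: [0.708, 0.707, 0.0, 0.0]
ft_force: [1.2, -0.2, -0.3]
grip_width: 0.0727
grasp_force: 0.0
```

Emit:
carry_out(plan=[{"dx": 38, "dy": -8, "dz": 0, "twist": 0, "fingers": -0.7}, {"dx": 76, "dy": -15, "dz": 0, "twist": 0, "fingers": -0.7}, {"dx": 112, "dy": -22, "dz": 0, "twist": 0, "fingers": -0.7}, {"dx": 137, "dy": -27, "dz": 0, "twist": 0, "fingers": -0.7}, {"dx": 147, "dy": -29, "dz": 0, "twist": 0, "fingers": -0.7}])

```text
clock: 20.38
eef_pos: [0.4131, 0.3191, 0.19]
tool_rot: [0.706, 0.708, 0.001, -0.0]
ft_force: [0.2, -0.2, 1.3]
grip_width: 0.0728
grasp_force: 0.0
```

Emit:
carry_out(plan=[{"dx": 0, "dy": 0, "dz": 0, "twist": 0, "fingers": -0.7}, {"dx": 0, "dy": 0, "dz": 0, "twist": 0, "fingers": -0.7}, {"dx": 0, "dy": 0, "dz": 5, "twist": 0, "fingers": -0.7}, {"dx": 0, "dy": 0, "dz": 15, "twist": 0, "fingers": -0.7}, {"dx": 0, "dy": 0, "dz": 15, "twist": 0, "fingers": -0.7}])

```text
clock: 20.8
eef_pos: [0.4125, 0.3138, 0.1731]
tool_rot: [0.708, 0.706, -0.002, -0.0]
ft_force: [-0.7, -0.0, -0.6]
grip_width: 0.0726
grasp_force: 0.0
```

```bash
python3 - <<'E'
from workcell import bot,camera; from h import *
o=bot.get_obs();print(o["eef_pos"],o["grip_width"],o["joint_vel"].round(2))
D=camera("side");S=camera("scene")
a=np.hstack([cv2.resize(S["image"][200:380,380:540],(400,450),interpolation=3),cv2.resize(D["image"][60:240,200:360],(400,450),interpolation=3)]);cv2.imwrite("pics/s5.png",a[:,:,::-1])
E
```

```text
[0.41247433 0.31378387 0.17308856] 0.07260056080832951 [ 0.01 -0.01  0.02  0.04  0.    0.  ]
```

View pics/s5.png

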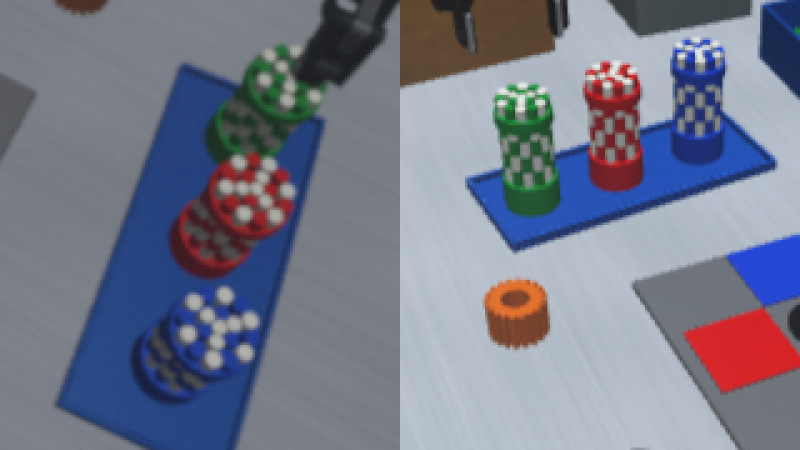

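Tubs stand upright in the tray, and the fingers straddle the green one. I'll grasp it and carry it to its pad.

Emit:
carry_out(plan=[{"dx": 0, "dy": 0, "dz": 15, "twist": 0, "fingers": -0.7}, {"dx": 0, "dy": 0, "dz": 45, "twist": 0, "fingers": -0.7}, {"dx": 0, "dy": 0, "dz": 78, "twist": 0, "fingers": -0.7}, {"dx": 0, "dy": 0, "dz": 100, "twist": 0, "fingers": -0.7}, {"dx": 0, "dy": 0, "dz": 105, "twist": 0, "fingers": -0.7}])

```text
clock: 21.32
eef_pos: [0.4107, 0.3137, 0.0667]
tool_rot: [0.707, 0.707, -0.004, -0.0]
ft_force: [0.4, -0.5, 0.6]
grip_width: 0.0726
grasp_force: 0.0
```

Emit:
carry_out(plan=[{"dx": 0, "dy": 0, "dz": 0, "twist": 0, "fingers": -0.7}, {"dx": 0, "dy": 0, "dz": 0, "twist": 0, "fingers": 1}, {"dx": 0, "dy": 0, "dz": 0, "twist": 0, "fingers": 1}, {"dx": 0, "dy": 0, "dz": 0, "twist": 0, "fingers": 1}, {"dx": 0, "dy": 0, "dz": 0, "twist": 0, "fingers": 1}])

```text
clock: 21.73
eef_pos: [0.4143, 0.3169, 0.0721]
tool_rot: [0.707, 0.707, 0.002, 0.0]
ft_force: [0.2, 0.2, 4.3]
grip_width: 0.0549
grasp_force: 63.5
```

Emit:
carry_out(plan=[{"dx": 0, "dy": 0, "dz": -12, "twist": 0, "fingers": 1}, {"dx": 0, "dy": 0, "dz": -36, "twist": 0, "fingers": 1}, {"dx": 0, "dy": 0, "dz": -65, "twist": 0, "fingers": 1}, {"dx": -8, "dy": 0, "dz": -75, "twist": 0, "fingers": 1}, {"dx": -30, "dy": 8, "dz": -75, "twist": 0, "fingers": 1}])

```text
clock: 22.15
eef_pos: [0.4225, 0.2889, 0.1489]
tool_rot: [0.706, 0.709, 0.004, 0.0]
ft_force: [0.5, -0.2, -3.1]
grip_width: 0.0548
grasp_force: 63.8
```

Emit:
carry_out(plan=[{"dx": -35, "dy": 18, "dz": 0, "twist": 0, "fingers": 1}, {"dx": -70, "dy": 36, "dz": 0, "twist": 0, "fingers": 1}, {"dx": -105, "dy": 54, "dz": 0, "twist": 0, "fingers": 1}, {"dx": -140, "dy": 72, "dz": 0, "twist": 0, "fingers": 1}, {"dx": -175, "dy": 90, "dz": 0, "twist": 0, "fingers": 1}])

```text
clock: 22.57
eef_pos: [0.5111, 0.1087, 0.1451]
tool_rot: [0.707, 0.707, -0.0, 0.0]
ft_force: [0.4, 0.7, -1.2]
grip_width: 0.0551
grasp_force: 63.9
```

Emit:
carry_out(plan=[{"dx": -35, "dy": 18, "dz": 0, "twist": 0, "fingers": 1}, {"dx": -70, "dy": 36, "dz": 0, "twist": 0, "fingers": 1}, {"dx": -105, "dy": 54, "dz": 0, "twist": 0, "fingers": 1}, {"dx": -140, "dy": 72, "dz": 0, "twist": 0, "fingers": 1}, {"dx": -160, "dy": 84, "dz": 0, "twist": 0, "fingers": 1}])

```text
clock: 22.98
eef_pos: [0.5958, -0.0536, 0.1448]
tool_rot: [0.708, 0.706, -0.0, 0.001]
ft_force: [0.7, 1.2, -3.1]
grip_width: 0.0547
grasp_force: 64.0
```

Emit:
carry_out(plan=[{"dx": -1, "dy": 1, "dz": 0, "twist": 0, "fingers": 1}, {"dx": -1, "dy": 1, "dz": 10, "twist": 0, "fingers": 1}, {"dx": -1, "dy": 1, "dz": 25, "twist": 0, "fingers": 1}, {"dx": -1, "dy": 1, "dz": 40, "twist": 0, "fingers": 1}, {"dx": -1, "dy": 1, "dz": 50, "twist": 0, "fingers": 1}])

```text
clock: 23.4
eef_pos: [0.5939, -0.0489, 0.0928]
tool_rot: [0.707, 0.708, -0.001, -0.001]
ft_force: [-0.3, -0.5, -2.0]
grip_width: 0.0549
grasp_force: 64.2
```

Emit:
carry_out(plan=[{"dx": 0, "dy": 0, "dz": 8, "twist": 0, "fingers": 1}, {"dx": 0, "dy": 0, "dz": 14, "twist": 0, "fingers": 1}, {"dx": 0, "dy": 0, "dz": 18, "twist": 0, "fingers": 1}, {"dx": 0, "dy": 0, "dz": 18, "twist": 0, "fingers": 1}, {"dx": 0, "dy": 0, "dz": 18, "twist": 0, "fingers": 1}])

```text
clock: 23.82
eef_pos: [0.5952, -0.0493, 0.0792]
tool_rot: [0.707, 0.707, 0.0, -0.0]
ft_force: [-6.6, 1.1, 8.5]
grip_width: 0.0548
grasp_force: 64.4
```

Emit:
carry_out(plan=[{"dx": 0, "dy": 0, "dz": 0, "twist": 0, "fingers": -0.7}, {"dx": 0, "dy": 0, "dz": 0, "twist": 0, "fingers": -0.7}, {"dx": 0, "dy": 0, "dz": 0, "twist": 0, "fingers": -0.7}, {"dx": 0, "dy": 0, "dz": 0, "twist": 0, "fingers": -0.7}, {"dx": 0, "dy": 0, "dz": 0, "twist": 0, "fingers": -0.7}])

```text
clock: 24.23
eef_pos: [0.5962, -0.05, 0.0773]
tool_rot: [0.707, 0.707, 0.0, 0.0]
ft_force: [0.4, 0.2, 0.0]
grip_width: 0.0725
grasp_force: 0.0
```

Emit:
carry_out(plan=[{"dx": 0, "dy": 0, "dz": -15, "twist": 0, "fingers": -0.7}, {"dx": 0, "dy": 0, "dz": -45, "twist": 0, "fingers": -0.7}, {"dx": 0, "dy": 0, "dz": -80, "twist": 0, "fingers": -0.7}, {"dx": 0, "dy": 0, "dz": -105, "twist": 0, "fingers": -0.7}, {"dx": 15, "dy": -3, "dz": -113, "twist": 0, "fingers": -0.7}])

```text
clock: 24.65
eef_pos: [0.5959, -0.037, 0.1952]
tool_rot: [0.708, 0.706, 0.003, 0.004]
ft_force: [0.2, 0.8, 0.7]
grip_width: 0.0724
grasp_force: 0.0
```

Emit:
carry_out(plan=[{"dx": 38, "dy": -9, "dz": 0, "twist": 0, "fingers": -0.7}, {"dx": 78, "dy": -18, "dz": 0, "twist": 0, "fingers": -0.7}, {"dx": 118, "dy": -28, "dz": 0, "twist": 0, "fingers": -0.7}, {"dx": 158, "dy": -37, "dz": 0, "twist": 0, "fingers": -0.7}, {"dx": 198, "dy": -46, "dz": 0, "twist": 0, "fingers": -0.7}])

```text
clock: 25.07
eef_pos: [0.5456, 0.1651, 0.1895]
tool_rot: [0.707, 0.707, -0.0, -0.0]
ft_force: [1.7, 0.3, 0.4]
grip_width: 0.0722
grasp_force: 0.0
```

Emit:
carry_out(plan=[{"dx": 40, "dy": -10, "dz": 0, "twist": 0, "fingers": -0.7}, {"dx": 80, "dy": -19, "dz": 0, "twist": 0, "fingers": -0.7}, {"dx": 120, "dy": -29, "dz": 0, "twist": 0, "fingers": -0.7}, {"dx": 152, "dy": -36, "dz": 0, "twist": 0, "fingers": -0.7}, {"dx": 162, "dy": -39, "dz": 0, "twist": 0, "fingers": -0.7}])

```text
clock: 25.48
eef_pos: [0.5055, 0.3302, 0.189]
tool_rot: [0.705, 0.709, -0.0, -0.001]
ft_force: [0.2, 0.3, 0.5]
grip_width: 0.0722
grasp_force: 0.0
```

Emit:
carry_out(plan=[{"dx": 0, "dy": 0, "dz": 0, "twist": 0, "fingers": -0.7}, {"dx": 0, "dy": 0, "dz": 0, "twist": 0, "fingers": -0.7}, {"dx": 0, "dy": 0, "dz": 5, "twist": 0, "fingers": -0.7}, {"dx": 0, "dy": 0, "dz": 15, "twist": 0, "fingers": -0.7}, {"dx": 0, "dy": 0, "dz": 15, "twist": 0, "fingers": -0.7}])

```text
clock: 25.9
eef_pos: [0.5075, 0.3226, 0.1728]
tool_rot: [0.708, 0.706, -0.002, -0.0]
ft_force: [-0.3, -0.3, -0.2]
grip_width: 0.0725
grasp_force: 0.0
```

Emit:
carry_out(plan=[{"dx": 0, "dy": 0, "dz": 15, "twist": 0, "fingers": -0.7}, {"dx": 0, "dy": 0, "dz": 45, "twist": 0, "fingers": -0.7}, {"dx": 0, "dy": 0, "dz": 78, "twist": 0, "fingers": -0.7}, {"dx": 0, "dy": 0, "dz": 100, "twist": 0, "fingers": -0.7}, {"dx": 0, "dy": 0, "dz": 105, "twist": 0, "fingers": -0.7}])

```text
clock: 26.32
eef_pos: [0.5052, 0.3216, 0.0652]
tool_rot: [0.708, 0.706, -0.005, -0.001]
ft_force: [-0.2, -0.2, -0.3]
grip_width: 0.0722
grasp_force: 0.0
```

Emit:
carry_out(plan=[{"dx": 0, "dy": 0, "dz": 0, "twist": 0, "fingers": -0.7}, {"dx": 0, "dy": 0, "dz": 0, "twist": 0, "fingers": 1}, {"dx": 0, "dy": 0, "dz": 0, "twist": 0, "fingers": 1}, {"dx": 0, "dy": 0, "dz": 0, "twist": 0, "fingers": 1}, {"dx": 0, "dy": 0, "dz": 0, "twist": 0, "fingers": 1}])

```text
clock: 26.73
eef_pos: [0.5092, 0.3256, 0.0721]
tool_rot: [0.707, 0.707, 0.002, 0.001]
ft_force: [0.6, 0.2, 1.5]
grip_width: 0.0549
grasp_force: 62.9
```

```bash
cat > tub.py <<'E'
from h import *
def tub(c1,b1,c2,b2,k):   # axis from silhouette azimuths in two views
    L=[]
    for c,b in((c1,b1),(c2,b2)):
        e,r=rays(c,np.argwhere(box(mask(c,k),*b))[:,::-1]); r0=r.mean(0); a0=np.arctan2(r0[1],r0[0])
        az=(np.arctan2(r[:,1],r[:,0])-a0+np.pi)%(2*np.pi)-np.pi; L.append((e,a0+(az.min()+az.max())/2,(az.max()-az.min())/2))
    (e1,a1,h1),(e2,a2,h2)=L
    s=np.linalg.solve(np.array([[np.cos(a1),-np.cos(a2)],[np.sin(a1),-np.sin(a2)]]),e2[:2]-e1[:2])
    return (e1[:2]+s[0]*np.array([np.cos(a1),np.sin(a1)]))*1e3,s*np.sin([h1,h2])*1e3
E
python3 - <<'E'
from workcell import bot,camera; from tub import *
S=camera("scene");D=camera("side")
print(tub(S,(240,190,300,222),D,(370,150,425,197),"green"))
a=np.hstack([cv2.resize(S["image"][180:310,230:400],(400,306),interpolation=3),cv2.resize(D["image"][110:250,280:440],(350,306),interpolation=3)])
b=np.hstack([cv2.resize(S["image"][200:380,380:540],(344,290)),cv2.resize(D["image"][60:240,200:360],(406,290))])
cv2.imwrite("pics/s6.png",np.vstack([a,b])[:,:,::-1])
E
```

```text
(array([605.85361188, -37.29125128]), array([24.96856653, 27.81535877]))
```

View pics/s6.png

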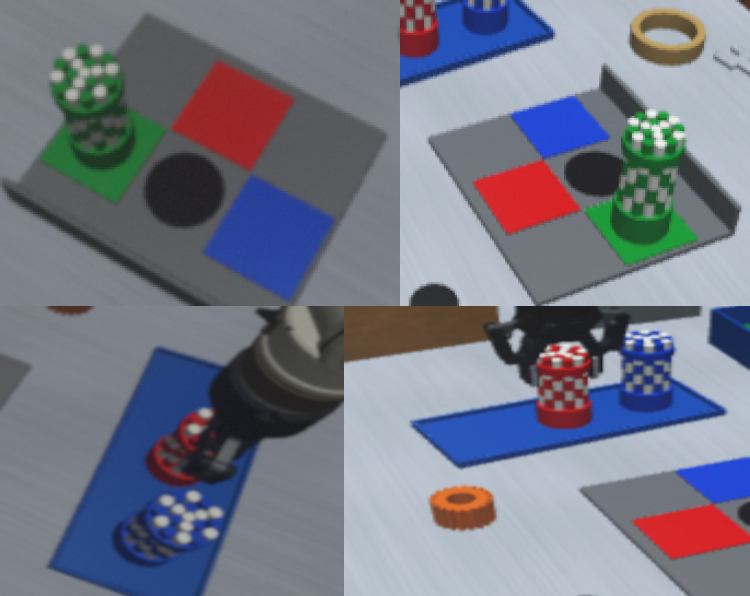

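The red tub is gripped and green stands upright on its pad with the rim visible. I'll check green's centring numerically from the top circle in both views.

```bash
cat > top.py <<'E'
from h import *
def top(c,k,g,z=.131):
    """centre of the tub's top: colour+white pixels whose ray meets plane z within 40 mm of guess g; keep the part lying in the disc"""
    m=mask(c,k,90); w=(c["image"].min(2)>150).astype(np.uint8)
    vv,uu=np.mgrid[0:400,0:640]; p=plane(c,np.c_[uu.ravel(),vv.ravel()],z).reshape(400,640,2)*1e3
    near=np.hypot(*(p-np.array(g)).transpose(2,0,1))<45
    mm=((m|w)&near).astype(np.uint8); e=np.array(c["eye"])[:2]*1e3
    q=p[mm>0]; f=(np.array(g)-e)/np.linalg.norm(np.array(g)-e); n=np.array([-f[1],f[0]])
    t=(q-e)@n; far=((q-e)@f).max()   # lateral middle, far rim
    qq=q[((q-e)@f)>far-40]; t=(qq-e)@n
    return (e+f*(far-28)+n*(t.min()+t.max())/2).round(1),round(t.max()-t.min(),1)
E
python3 - <<'E'
from workcell import camera; from top import *; import pickle
d=pickle.load(open("d0.pkl","rb"))
S=camera("scene");D=camera("side")
print("now",top(S,"green",(596,-50)),top(D,"green",(596,-50)))
print("before",top(d["scene"],"green",(596,-50)),top(d["side"],"green",(596,-50)))
print(meet(S,(267.4,211.4),D,(395.7,170.4)))
for k,g in(("red",(512,29)),("blue",(590,112))): print("start",k,top(d["scene"],k,g),top(d["side"],k,g))
E
```

```text
now (array([597.6, -46.8]), np.float64(52.4)) (array([614.2, -43. ]), np.float64(67.0))
before (array([598.6, -44.1]), np.float64(51.8)) (array([613.3, -42.3]), np.float64(69.3))
(array([ 0.59339656, -0.04918994,  0.12490232]), np.float64(0.0029759227578884237))
start red (array([515.6,  30.5]), np.float64(52.0)) (array([509.7,  47.2]), np.float64(67.4))
start blue (array([594. , 116.1]), np.float64(53.8)) (array([598.2, 126.7]), np.float64(86.7))
```

Green sits about 3 mm from its pad centre. Now red.

Emit:
carry_out(plan=[{"dx": 0, "dy": 0, "dz": -12, "twist": 0, "fingers": 1}, {"dx": 0, "dy": 0, "dz": -36, "twist": 0, "fingers": 1}, {"dx": 0, "dy": 0, "dz": -65, "twist": 0, "fingers": 1}, {"dx": -8, "dy": 0, "dz": -75, "twist": 0, "fingers": 1}, {"dx": -30, "dy": 0, "dz": -75, "twist": 0, "fingers": 1}])

```text
clock: 27.35
eef_pos: [0.5099, 0.298, 0.1485]
tool_rot: [0.706, 0.708, 0.004, 0.001]
ft_force: [0.8, -0.4, -1.9]
grip_width: 0.0547
grasp_force: 63.4
```

Emit:
carry_out(plan=[{"dx": -38, "dy": 1, "dz": 0, "twist": 0, "fingers": 1}, {"dx": -76, "dy": 2, "dz": 0, "twist": 0, "fingers": 1}, {"dx": -114, "dy": 3, "dz": 0, "twist": 0, "fingers": 1}, {"dx": -152, "dy": 4, "dz": 0, "twist": 0, "fingers": 1}, {"dx": -190, "dy": 5, "dz": 0, "twist": 0, "fingers": 1}])

```text
clock: 27.77
eef_pos: [0.5119, 0.1028, 0.1444]
tool_rot: [0.707, 0.707, -0.001, -0.0]
ft_force: [1.6, 0.6, -2.2]
grip_width: 0.0552
grasp_force: 63.4
```

Emit:
carry_out(plan=[{"dx": -36, "dy": 0, "dz": 0, "twist": 0, "fingers": 1}, {"dx": -65, "dy": 0, "dz": 0, "twist": 0, "fingers": 1}, {"dx": -75, "dy": 0, "dz": 0, "twist": 0, "fingers": 1}, {"dx": -75, "dy": 0, "dz": 0, "twist": 0, "fingers": 1}, {"dx": -75, "dy": 0, "dz": 10, "twist": 0, "fingers": 1}])

```text
clock: 28.18
eef_pos: [0.5141, 0.0296, 0.1363]
tool_rot: [0.708, 0.707, 0.001, 0.001]
ft_force: [1.6, 0.5, -0.7]
grip_width: 0.0549
grasp_force: 63.4
```

Emit:
carry_out(plan=[{"dx": 0, "dy": 0, "dz": 15, "twist": 0, "fingers": 1}, {"dx": 0, "dy": 0, "dz": 30, "twist": 0, "fingers": 1}, {"dx": 0, "dy": 0, "dz": 42, "twist": 0, "fingers": 1}, {"dx": 0, "dy": 0, "dz": 48, "twist": 0, "fingers": 1}, {"dx": 0, "dy": 0, "dz": 52, "twist": 0, "fingers": 1}])

```text
clock: 28.6
eef_pos: [0.5119, 0.0313, 0.0815]
tool_rot: [0.706, 0.708, -0.001, -0.001]
ft_force: [0.4, 0.4, -2.0]
grip_width: 0.055
grasp_force: 63.4
```

Emit:
carry_out(plan=[{"dx": 0, "dy": 0, "dz": 3, "twist": 0, "fingers": 1}, {"dx": 0, "dy": 0, "dz": 6, "twist": 0, "fingers": 1}, {"dx": 0, "dy": 0, "dz": 6, "twist": 0, "fingers": 1}, {"dx": 0, "dy": 0, "dz": 6, "twist": 0, "fingers": 1}, {"dx": 0, "dy": 0, "dz": 6, "twist": 0, "fingers": 1}])

```text
clock: 29.02
eef_pos: [0.5128, 0.0307, 0.0791]
tool_rot: [0.707, 0.707, 0.001, -0.0]
ft_force: [-5.9, 1.2, 7.7]
grip_width: 0.0549
grasp_force: 64.6
```

Emit:
carry_out(plan=[{"dx": 0, "dy": 0, "dz": 0, "twist": 0, "fingers": -0.7}, {"dx": 0, "dy": 0, "dz": 0, "twist": 0, "fingers": -0.7}, {"dx": 0, "dy": 0, "dz": 0, "twist": 0, "fingers": -0.7}, {"dx": 0, "dy": 0, "dz": 0, "twist": 0, "fingers": -0.7}, {"dx": 0, "dy": 0, "dz": 0, "twist": 0, "fingers": -0.7}])

```text
clock: 29.43
eef_pos: [0.5133, 0.0301, 0.0774]
tool_rot: [0.707, 0.707, 0.0, 0.0]
ft_force: [0.7, -0.5, -1.1]
grip_width: 0.0726
grasp_force: 0.0
```

Emit:
carry_out(plan=[{"dx": 0, "dy": 0, "dz": -15, "twist": 0, "fingers": -0.7}, {"dx": 0, "dy": 0, "dz": -45, "twist": 0, "fingers": -0.7}, {"dx": 0, "dy": 0, "dz": -80, "twist": 0, "fingers": -0.7}, {"dx": 0, "dy": 0, "dz": -105, "twist": 0, "fingers": -0.7}, {"dx": 15, "dy": 4, "dz": -113, "twist": 0, "fingers": -0.7}])

```text
clock: 29.85
eef_pos: [0.5191, 0.0436, 0.195]
tool_rot: [0.708, 0.706, 0.002, 0.003]
ft_force: [0.9, 0.7, 0.0]
grip_width: 0.0727
grasp_force: 0.0
```

Emit:
carry_out(plan=[{"dx": 38, "dy": 11, "dz": 0, "twist": 0, "fingers": -0.7}, {"dx": 77, "dy": 23, "dz": 0, "twist": 0, "fingers": -0.7}, {"dx": 115, "dy": 34, "dz": 0, "twist": 0, "fingers": -0.7}, {"dx": 153, "dy": 46, "dz": 0, "twist": 0, "fingers": -0.7}, {"dx": 190, "dy": 57, "dz": 0, "twist": 0, "fingers": -0.7}])

```text
clock: 30.27
eef_pos: [0.5744, 0.2369, 0.1902]
tool_rot: [0.707, 0.707, 0.0, 0.0]
ft_force: [1.0, -0.4, -0.0]
grip_width: 0.0726
grasp_force: 0.0
```

Emit:
carry_out(plan=[{"dx": 38, "dy": 11, "dz": 0, "twist": 0, "fingers": -0.7}, {"dx": 72, "dy": 21, "dz": 0, "twist": 0, "fingers": -0.7}, {"dx": 98, "dy": 29, "dz": 0, "twist": 0, "fingers": -0.7}, {"dx": 98, "dy": 29, "dz": 0, "twist": 0, "fingers": -0.7}, {"dx": 98, "dy": 29, "dz": 15, "twist": 0, "fingers": -0.7}])

```text
clock: 30.68
eef_pos: [0.6044, 0.3358, 0.1771]
tool_rot: [0.706, 0.708, 0.002, 0.001]
ft_force: [0.2, -0.1, 0.4]
grip_width: 0.0725
grasp_force: 0.0
```

Emit:
carry_out(plan=[{"dx": 0, "dy": 0, "dz": 15, "twist": 0, "fingers": -0.7}, {"dx": 0, "dy": 0, "dz": 45, "twist": 0, "fingers": -0.7}, {"dx": 0, "dy": 0, "dz": 78, "twist": 0, "fingers": -0.7}, {"dx": 0, "dy": 0, "dz": 100, "twist": 0, "fingers": -0.7}, {"dx": 0, "dy": 0, "dz": 105, "twist": 0, "fingers": -0.7}])

```text
clock: 31.1
eef_pos: [0.5997, 0.3305, 0.0644]
tool_rot: [0.707, 0.707, -0.005, -0.001]
ft_force: [-1.3, -0.1, -0.8]
grip_width: 0.0725
grasp_force: 0.0
```

Emit:
carry_out(plan=[{"dx": 0, "dy": 0, "dz": 0, "twist": 0, "fingers": -0.7}, {"dx": 0, "dy": 0, "dz": 0, "twist": 0, "fingers": 1}, {"dx": 0, "dy": 0, "dz": 0, "twist": 0, "fingers": 1}, {"dx": 0, "dy": 0, "dz": 0, "twist": 0, "fingers": 1}, {"dx": 0, "dy": 0, "dz": 0, "twist": 0, "fingers": 1}])

```text
clock: 31.52
eef_pos: [0.6043, 0.3336, 0.0726]
tool_rot: [0.707, 0.707, 0.002, 0.001]
ft_force: [-0.3, -0.4, 2.9]
grip_width: 0.0554
grasp_force: 63.4
```

Emit:
carry_out(plan=[{"dx": 0, "dy": 0, "dz": -12, "twist": 0, "fingers": 1}, {"dx": 0, "dy": 0, "dz": -36, "twist": 0, "fingers": 1}, {"dx": 0, "dy": 0, "dz": -65, "twist": 0, "fingers": 1}, {"dx": -8, "dy": 0, "dz": -75, "twist": 0, "fingers": 1}, {"dx": -30, "dy": 0, "dz": -75, "twist": 0, "fingers": 1}])

```text
clock: 31.93
eef_pos: [0.6051, 0.3064, 0.1504]
tool_rot: [0.706, 0.708, 0.005, 0.001]
ft_force: [-0.2, 0.9, -1.7]
grip_width: 0.0551
grasp_force: 63.8
```

Emit:
carry_out(plan=[{"dx": -38, "dy": -2, "dz": 0, "twist": 0, "fingers": 1}, {"dx": -76, "dy": -4, "dz": 0, "twist": 0, "fingers": 1}, {"dx": -114, "dy": -6, "dz": 0, "twist": 0, "fingers": 1}, {"dx": -152, "dy": -8, "dz": 0, "twist": 0, "fingers": 1}, {"dx": -180, "dy": -10, "dz": 0, "twist": 0, "fingers": 1}])

```text
clock: 32.35
eef_pos: [0.5923, 0.1193, 0.1456]
tool_rot: [0.708, 0.706, -0.0, 0.0]
ft_force: [0.3, 0.5, -1.9]
grip_width: 0.055
grasp_force: 63.8
```

Emit:
carry_out(plan=[{"dx": -9, "dy": 0, "dz": 0, "twist": 0, "fingers": 1}, {"dx": -9, "dy": 0, "dz": 0, "twist": 0, "fingers": 1}, {"dx": -9, "dy": 0, "dz": 10, "twist": 0, "fingers": 1}, {"dx": -9, "dy": 0, "dz": 25, "twist": 0, "fingers": 1}, {"dx": -9, "dy": 0, "dz": 40, "twist": 0, "fingers": 1}])

```text
clock: 32.77
eef_pos: [0.5935, 0.1158, 0.1048]
tool_rot: [0.706, 0.708, 0.001, 0.0]
ft_force: [-0.2, 0.0, -1.6]
grip_width: 0.0552
grasp_force: 63.8
```

Emit:
carry_out(plan=[{"dx": 0, "dy": 0, "dz": 12, "twist": 0, "fingers": 1}, {"dx": 0, "dy": 0, "dz": 22, "twist": 0, "fingers": 1}, {"dx": 0, "dy": 0, "dz": 28, "twist": 0, "fingers": 1}, {"dx": 0, "dy": 0, "dz": 28, "twist": 0, "fingers": 1}, {"dx": 0, "dy": 0, "dz": 28, "twist": 0, "fingers": 1}])

```text
clock: 33.18
eef_pos: [0.5915, 0.1157, 0.0792]
tool_rot: [0.706, 0.708, -0.0, -0.001]
ft_force: [-7.1, 0.3, 13.7]
grip_width: 0.0545
grasp_force: 64.4
```

Set down with contact; release, retreat and check.

Emit:
carry_out(plan=[{"dx": 0, "dy": 0, "dz": 0, "twist": 0, "fingers": -0.7}, {"dx": 0, "dy": 0, "dz": 0, "twist": 0, "fingers": -0.7}, {"dx": 0, "dy": 0, "dz": 0, "twist": 0, "fingers": -0.7}, {"dx": 0, "dy": 0, "dz": 0, "twist": 0, "fingers": -0.7}, {"dx": 0, "dy": 0, "dz": 0, "twist": 0, "fingers": -0.7}])

```text
clock: 33.6
eef_pos: [0.5931, 0.1143, 0.077]
tool_rot: [0.707, 0.707, -0.0, -0.0]
ft_force: [-0.2, 0.8, 0.1]
grip_width: 0.0723
grasp_force: 0.0
```

Emit:
carry_out(plan=[{"dx": 0, "dy": 0, "dz": -15, "twist": 0, "fingers": -0.7}, {"dx": 0, "dy": 0, "dz": -45, "twist": 0, "fingers": -0.7}, {"dx": 0, "dy": 0, "dz": -80, "twist": 0, "fingers": -0.7}, {"dx": 0, "dy": 0, "dz": -110, "twist": 0, "fingers": -0.7}, {"dx": 0, "dy": 0, "dz": -130, "twist": 0, "fingers": -0.7}])

```text
clock: 34.02
eef_pos: [0.5943, 0.1142, 0.2108]
tool_rot: [0.707, 0.707, 0.002, 0.001]
ft_force: [0.9, 0.3, -0.1]
grip_width: 0.0723
grasp_force: 0.0
```

Emit:
carry_out(plan=[{"dx": 30, "dy": -15, "dz": -10, "twist": 0, "fingers": -0.7}, {"dx": 65, "dy": -30, "dz": -10, "twist": 0, "fingers": -0.7}, {"dx": 100, "dy": -45, "dz": -10, "twist": 0, "fingers": -0.7}, {"dx": 130, "dy": -60, "dz": -10, "twist": 0, "fingers": -0.7}, {"dx": 150, "dy": -70, "dz": -10, "twist": 0, "fingers": -0.7}])

```text
clock: 34.43
eef_pos: [0.5216, 0.2666, 0.2172]
tool_rot: [0.706, 0.708, 0.0, -0.0]
ft_force: [0.9, 0.1, -0.2]
grip_width: 0.0727
grasp_force: 0.0
```

```bash
python3 - <<'E'
from workcell import bot,camera; from top import *
S=camera("scene");D=camera("side")
for k,g in(("red",(512.7,30.4)),("green",(596,-49.5)),("blue",(593,114))): print(k,g,top(S,k,g))
a=np.hstack([cv2.resize(S["image"][130:310,150:430],(467,300),interpolation=3),cv2.resize(D["image"][90:250,260:440],(330,300),interpolation=3)])
b=cv2.resize(D["image"][210:400,200:640],(797,290))
cv2.imwrite("pics/s7.png",np.vstack([a,b])[:,:,::-1])
E
```

```text
red (512.7, 30.4) (array([512.8,  30.8]), np.float64(52.0))
green (596, -49.5) (array([597.2, -47.3]), np.float64(52.4))
blue (593, 114) (array([594.9, 119.1]), np.float64(53.5))
```

View pics/s7.png

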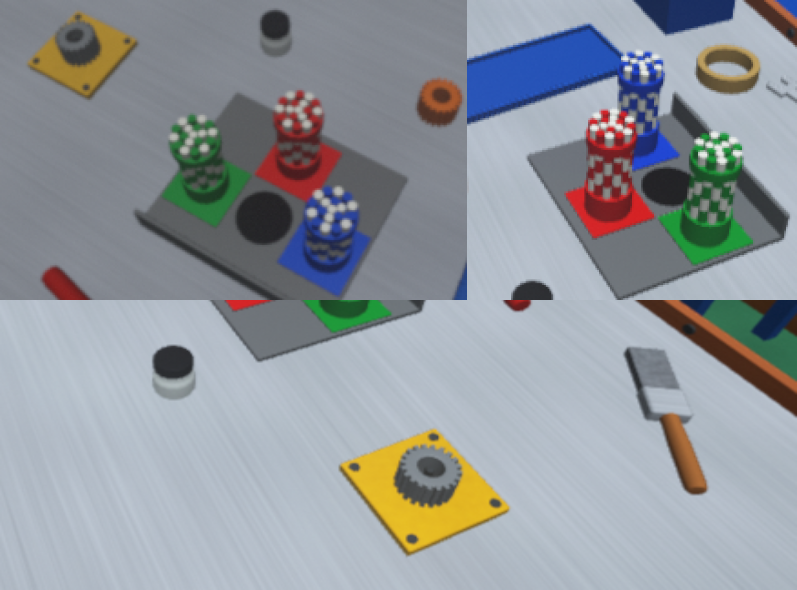

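The tubs stand upright on their own pads, within about 5 mm of centre. The gear is flat on the stand and the orange gear is where it was, so I'm handing in.

```bash
python3 -c "
from workcell import job_done; print(job_done())"
```

```text
the job is handed in; nothing more can be done
None
```

The job is handed in, though the judge returned no verdict: the grey gear lies flat over the stand's pin, all three tubs are back upright on their own pads (within about 5 mm of centre by the scene camera), and the orange gear was left alone.

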